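# Load and tilt a display tray of glasses

## Task

Lay the tilted display tray down flat, then stand each pair of folded glasses upright in a slot of its own in the tray, the wide pairs in the long slots and the narrow pairs in the short slots. Then raise the loaded tray by its handle so that it slopes at 25 degrees, let go and make sure that it stays there with all the glasses in their slots; leave the other things on the table where they are.

Things in the scene. Friction and masses are not known exactly. Their poses are not given: they have to be found in the camera images.
- glasses_a_mid (a point): centre, 24 mm above the underside, of a pair of folded black glasses of the WIDE kind, 136 mm long along y, 42 mm thick along x (lenses at -x), 48 mm tall along z, 60 g, mass centred, standing on its rims. The kinds differ only in length. Pinch mid-length across the thickness: on bridge (24-44 mm up) and temples (28-40 mm up). Either face may point forward in the tray. May be absent
- glasses_b_mid (a point): centre, 24 mm above the underside, of a pair of folded black glasses of the WIDE kind, 136 mm long along y, 42 mm thick along x (lenses at -x), 48 mm tall along z, 60 g, mass centred, standing on its rims. The kinds differ only in length. Pinch mid-length across the thickness: on bridge (24-44 mm up) and temples (28-40 mm up). Either face may point forward in the tray. May be absent
- glasses_c_mid (a point): centre, 24 mm above the underside, of a pair of folded black glasses of the WIDE kind, 136 mm long along y, 42 mm thick along x (lenses at -x), 48 mm tall along z, 60 g, mass centred, standing on its rims. The kinds differ only in length. Pinch mid-length across the thickness: on bridge (24-44 mm up) and temples (28-40 mm up). Either face may point forward in the tray. May be absent
- glasses_d_mid (a point): centre, 24 mm above the underside, of a pair of folded black glasses of the NARROW kind, 106 mm long along y, 42 mm thick along x (lenses at -x), 48 mm tall along z, 60 g, mass centred, standing on its rims. The kinds differ only in length. Pinch mid-length across the thickness: on bridge (24-44 mm up) and temples (28-40 mm up). Either face may point forward in the tray. May be absent
- glasses_e_mid (a point): centre, 24 mm above the underside, of a pair of folded black glasses of the NARROW kind, 106 mm long along y, 42 mm thick along x (lenses at -x), 48 mm tall along z, 60 g, mass centred, standing on its rims. The kinds differ only in length. Pinch mid-length across the thickness: on bridge (24-44 mm up) and temples (28-40 mm up). Either face may point forward in the tray. May be absent
- glasses_f_mid (a point): centre, 24 mm above the underside, of a pair of folded black glasses of the NARROW kind, 106 mm long along y, 42 mm thick along x (lenses at -x), 48 mm tall along z, 60 g, mass centred, standing on its rims. The kinds differ only in length. Pinch mid-length across the thickness: on bridge (24-44 mm up) and temples (28-40 mm up). Either face may point forward in the tray. May be absent
- tray (a joint): angle of the tray about its hinge, rad: 0 = flat on its base board (end stop); positive = the edge with the handle, nearer the robot, raised; stop at 1.2. 25 degrees = 0.436. Friction hinge, about 1.8 N m: stays where it is left, empty or loaded; some 6 to 12 N at the handle move it
- tray_hinge (a point): middle of the tray's hinge axis, on the fixed base board, 14 mm above the table. Its z axis is up, its y axis lies along the hinge, its x axis points level away from the handle; these axes do not turn with the tray
- tray_handle (a point): middle of the tray's handle: a round steel bar 14 mm thick, parallel to the hinge, 120 mm long (the middle 95 mm free, an arm at each end), 45 mm clear of the tray's edge. Moves with the tray: in the tray's axes (those of tray_hinge when flat) it lies 255 mm before the hinge (-x) and 22 mm above it; 36 mm above the table when flat
- long_slots (a point): middle of the column of 3 long slots, on the tray floor (20 mm above the table when flat); moves with the tray; axes as tray_hinge when flat. Tray: 210 (x) by 304 mm (y), black, white floor, two columns of slots. Slot centres at x = -70, 0, +70 mm from here; each slot 152 mm in y, 54 in x; walls and 16 mm wide ridges between them stand 15 mm above the floor
- short_slots (a point): middle of the column of 3 short slots, on the tray floor, otherwise as long_slots: slot centres at x = -70, 0, +70 mm from here, each slot 126 mm in y by 54 mm in x
- case_1: bystander: closed grey hard glasses case, 155 x 62 x 40 mm, origin at its underside
- spray: bystander: small cleaner bottle, 40 mm diameter, 110 mm tall, origin at its underside
- driver: bystander: screwdriver, 160 mm long, lying on the table
Not all that is in view belongs to the job. What is shaped like the part that bears glasses_c_mid but purple or yellow is not meant.

How it is judged:
On the way, in this order (a step that is already met when the one before it is completed fails the run):
1. the tray is laid flat (within 3 degrees) (value of joint tray below 0.052 rad), for 0.2 s.
2. with the tray still flat (within 5 degrees), every pair stands in a slot of its kind (value of joint tray below 0.087 rad and x of glasses_a_mid in the frame of long_slots between -0.1 and 0.1 m and y of glasses_a_mid in the frame of long_slots between -0.03 and 0.03 m and z of glasses_a_mid in the frame of long_slots between 0.015 and 0.033 m and angle between the z axis of each of glasses_a_mid, glasses_b_mid, glasses_c_mid and the z axis of long_slots, either way round below 0.25 rad and x of glasses_b_mid in the frame of long_slots between -0.1 and 0.1 m and y of glasses_b_mid in the frame of long_slots between -0.03 and 0.03 m and z of glasses_b_mid in the frame of long_slots between 0.015 and 0.033 m and x of glasses_c_mid in the frame of long_slots between -0.1 and 0.1 m and y of glasses_c_mid in the frame of long_slots between -0.03 and 0.03 m and z of glasses_c_mid in the frame of long_slots between 0.015 and 0.033 m and x of glasses_d_mid in the frame of short_slots between -0.1 and 0.1 m and y of glasses_d_mid in the frame of short_slots between -0.03 and 0.03 m and z of glasses_d_mid in the frame of short_slots between 0.015 and 0.033 m and angle between the z axis of each of glasses_d_mid, glasses_e_mid, glasses_f_mid and the z axis of short_slots, either way round below 0.25 rad and x of glasses_e_mid in the frame of short_slots between -0.1 and 0.1 m and y of glasses_e_mid in the frame of short_slots between -0.03 and 0.03 m and z of glasses_e_mid in the frame of short_slots between 0.015 and 0.033 m and x of glasses_f_mid in the frame of short_slots between -0.1 and 0.1 m and y of glasses_f_mid in the frame of short_slots between -0.03 and 0.03 m and z of glasses_f_mid in the frame of short_slots between 0.015 and 0.033 m), for 0.3 s.
3. the tray slopes at 25 degrees (within 4), let go, and holds for a second (value of joint tray between 0.366 and 0.506 rad and velocity of joint tray between -0.02 and 0.02 rad/s and contact force between each of the arm, the fingers and tray below 0.1 N), for 1 s.
At the end, for the whole second after the job is handed in: the tray slopes at 25 degrees, within 4, at rest; every pair of glasses stands at rest on the tray's floor, upright to the tray within 14 degrees, wide pairs in the column of long slots, narrow pairs in that of short slots (centre within 30 mm of the column's middle line) (value of joint tray between 0.366 and 0.506 rad and velocity of joint tray between -0.02 and 0.02 rad/s and x of glasses_a_mid in the frame of long_slots between -0.1 and 0.1 m and y of glasses_a_mid in the frame of long_slots between -0.03 and 0.03 m and z of glasses_a_mid in the frame of long_slots between 0.015 and 0.033 m and angle between the z axis of each of glasses_a_mid, glasses_b_mid, glasses_c_mid and the z axis of long_slots, either way round below 0.25 rad and x of glasses_b_mid in the frame of long_slots between -0.1 and 0.1 m and y of glasses_b_mid in the frame of long_slots between -0.03 and 0.03 m and z of glasses_b_mid in the frame of long_slots between 0.015 and 0.033 m and x of glasses_c_mid in the frame of long_slots between -0.1 and 0.1 m and y of glasses_c_mid in the frame of long_slots between -0.03 and 0.03 m and z of glasses_c_mid in the frame of long_slots between 0.015 and 0.033 m and x of glasses_d_mid in the frame of short_slots between -0.1 and 0.1 m and y of glasses_d_mid in the frame of short_slots between -0.03 and 0.03 m and z of glasses_d_mid in the frame of short_slots between 0.015 and 0.033 m and angle between the z axis of each of glasses_d_mid, glasses_e_mid, glasses_f_mid and the z axis of short_slots, either way round below 0.25 rad and x of glasses_e_mid in the frame of short_slots between -0.1 and 0.1 m and y of glasses_e_mid in the frame of short_slots between -0.03 and 0.03 m and z of glasses_e_mid in the frame of short_slots between 0.015 and 0.033 m and x of glasses_f_mid in the frame of short_slots between -0.1 and 0.1 m and y of glasses_f_mid in the frame of short_slots between -0.03 and 0.03 m and z of glasses_f_mid in the frame of short_slots between 0.015 and 0.033 m and linear speed of each of glasses_a, glasses_b, glasses_c, glasses_d, glasses_e, glasses_f below 0.03 m/s); the robot touches nothing.
It fails at once if a bystander is moved by more than 50 mm (distance of any of case_1, spray, driver from where it was at the start of the episode above 0.05 m).
It fails at once if a pair of glasses falls off the table (height (world z) of any of glasses_a_mid, glasses_b_mid, glasses_c_mid, glasses_d_mid, glasses_e_mid, glasses_f_mid below -0.05 m).
Of glasses_a, glasses_b, glasses_c, glasses_d, glasses_e, glasses_f only 4 to 6 are there at a start; the rules pass over those that are not, and their reading is None.
At some moment in a run one of glasses_a, glasses_b, glasses_c, glasses_d, glasses_e, glasses_f may be knocked a few centimetres aside while the robot is not near it.
It also fails if it takes over 210 s, if anything falls off the work surface, if the arm or the gripper's body presses on something with over 40 N, if the wrist force passes 120 N, or if a joint passes its speed limit or range.

## Robot

A 6-joint arm with a two-finger parallel gripper is mounted at the origin on the work surface. World frame = base frame: x ahead of the robot, y to its left, z up, the work surface at z = 0. Lengths are in m, angles in rad, forces in N, time in s.
With the tool pointing down it reaches from about 0.25 to 0.775 m from the base axis. Payload 4 kg.
Tool frame: the origin (TCP) lies at the centre of the arm's flange, where the gripper is bolted on; the fingertips stand 199 mm ahead of it and the grasp point (between the pads) lies 180 mm ahead of it (robot.tcp_to_tips is the z of the fingertips in the tool frame, in m); z points along the fingers, y is the line along which they close (so a half turn about z gives the same grasp; the last joint's range is limited). The gripper opens to 94 mm and grips with 3 to 60 N. Pads are 16 mm wide; open, the fingers measure 119 mm over their backs; the gripper's body (75 mm by 177 mm) begins 78 mm behind the grasp point.
Start: joints at [-1.253, 0.087, 1.371, -0, 1.684, -0.103], TCP at [0.225, -0.502, 0.405] pointing down, gripper open.
Joint ranges: [-3.1, 3.1], [-0.76, 2.03], [0.27, 2.55], [-1.08, 4.22], [0.17, 2.65], [-2.57, 2.57]. Speed limits (rad/s): [2.79, 2.79, 3.14, 3.14, 3.14, 3.14].

## Interface

Orientations are given as [roll, pitch, yaw] about the fixed x, y, z axes, in that order (R = Rz(yaw) Ry(pitch) Rx(roll)).
In Python, from bench import robot gives the robot as it stands.
- The arm moves only by the tool play_rows, never from a script. Its arguments are lists of equal length, an entry for each row: "translation": the shift along the tool's x, y, z scaled (see below), a list of three; "twist": the turn, a rotation vector about the tool's x, y, z scaled (see below), a list of three; "gripper": the opening, from -1 (shut) to 1 (fully open). A call has 1 to 8 rows; each row shifts and turns the commanded pose from where the row before left it, along the tool's axes as they then stand; what a row does not reach is not made up. The controller multiplies each number of a shift by 0.04 m and each number of a turn by 0.1 rad. A row lasts 1/10 s, in which the tool goes at most 50 mm and 8.59 degrees, less where a joint would pass 70% of its speed; a pose out of reach is approached as far as the arm can. A call with a number of a shift or a turn outside -1 to 1 is refused whole. A call with a gripper value outside its range is refused whole. The fingers move at their own pace and stop on an object; the grip force is fixed at half the most. Time passes only in rows, so rows that do not move let the fingers close. It gives the time, the measured TCP pose, the force, the opening and the grip force at its end, in the units of the state.
- robot.get_obs(): the state, without advancing time (a new reading comes with each control period).
- robot.snapshot(name): name is "scene" or "side" or "wrist"; returns the picture (384x512x3 uint8, red, green, blue); there is no depth.
- robot.camera_model(name): a dict with "camera_matrix" (3x3 intrinsics, pixels), "k1" (the pictures are not rectified: a ray, as slopes to the right and down, at radius r is drawn at 1 + k1 r^2 times it, then the intrinsics apply), "rvec" (rotation vector, rad) and "tvec" (3), from world to camera coordinates, as OpenCV has them. Camera axes: x right, y down, z forward; pixel columns grow to the right and rows downward; lengths in m; the calibration is good to about 2 mm. A picture is of the moment at which its call begins: read the wrist's pose just before it. camera_model takes no time and is no camera call; for the wrist camera it gives the pose at the moment of the call.
- robot.close_job(): hands the job in; it is judged then, once.
Trained networks look in the newest picture that a camera, given by its name, has taken for a name from the list of things; names that differ only in an ending like _2 or _b are one class to them, and where a whole thing is asked for, a point or a joint stands for the part that bears it (a point fixed in the world has none). Each returns a list of dicts, best first, with "score" (0 to 1); they miss things now and then, are a little off and sometimes report something else, mostly with a low value. They report only what shows in the picture. A call takes as long as a camera call. They do not tell look-alikes from the thing itself.
- robot.recognise(name, camera): "centre" ([x, y, z] in m, in world coordinates, good to about 4 mm: the middle of the surface that is visible of it).
- robot.spot_point(name, camera): "centre" ([x, y, z] in m, in world coordinates, good to about 4 mm: a listed point, or the origin of a listed thing).
The state is a dict: "time": time; "joint_positions": joint angles; "qvel": joint speeds; "joint_torque": joint torques, N m; "tool_pos": TCP position; "ee_rot": TCP orientation; "wrist_force": force on the tool from outside, world axes, zero at the start; "wrist_torque": the same for the moment, N m; "width": finger opening in m; "finger_force": force on a finger pad.
Only numpy, scipy, OpenCV 4.12 (cv2) and the standard library are available. Lean on these libraries where they do the work, as an engineer would, in place of code of your own. Each camera call takes 0.05 s, during which the arm holds its last target. There are 200 camera calls.

## Working session

There is one attempt and no reset: what is moved stays moved. The work goes in short steps, Python scripts to look and compute and a tool call to move; the robot and the scene stay as the last step left them, time stands still between calls to the robot, and variables do not carry over. Pictures are saved under pics/ and viewed, at most 14 in all, crops included, and the job is handed in when it is done.

Besides the shell and the picture viewer there is one more tool, called as name(argument=value, ...) on one line, values as JSON. play_rows: Moves the arm, as the interface text tells. Its arguments: {"type":"object","properties":{"translation":{"type":"array","items":{"type":"array","items":{"type":"number","minimum":-1,"maximum":1}}},"twist":{"type":"array","items":{"type":"array","items":{"type":"number","minimum":-1,"maximum":1}}},"gripper":{"type":"array","items":{"type":"number"}}},"required":["translation","twist","gripper"]}

```bash
mkdir -p pics; ls
cat > h.py <<'E'
import numpy as np,cv2
from scipy.spatial.transform import Rotation as R
from bench import robot
def snap(c,fn=None):
    im=robot.snapshot(c)
    if fn: cv2.imwrite('pics/'+fn,im[:,:,::-1])
    return im
def ray(c,px,m=None):
    m=m or robot.camera_model(c);K=np.array(m['camera_matrix']);k=m['k1']
    xd=(px[0]-K[0,2])/K[0,0];yd=(px[1]-K[1,2])/K[1,1]
    x,y=xd,yd
    for _ in range(20):
        f=1+k*(x*x+y*y);x,y=xd/f,yd/f
    Rm=cv2.Rodrigues(np.array(m['rvec'],float))[0];t=np.array(m['tvec'],float).ravel()
    return -Rm.T@t,Rm.T@np.array([x,y,1])
def atz(c,px,z,m=None):
    o,d=ray(c,px,m);return o+d*(z-o[2])/d[2]
def proj(c,P,m=None):
    m=m or robot.camera_model(c);K=np.array(m['camera_matrix'])
    p=cv2.Rodrigues(np.array(m['rvec'],float))[0]@np.array(P,float)+np.array(m['tvec'],float).ravel()
    x,y=p[:2]/p[2];f=1+m['k1']*(x*x+y*y)
    return np.array([K[0,0]*x*f+K[0,2],K[1,1]*y*f+K[1,2]])
E
python3 - <<'E'
from h import *
o=robot.get_obs();print({k:np.round(v,3) for k,v in o.items()})
a=snap('scene');b=snap('side')
cv2.imwrite('pics/s1.png',a[:,:,::-1]);cv2.imwrite('pics/s2.png',b[:,:,::-1])
for c in ['scene','side']:
  m=robot.camera_model(c);print(c,ray(c,(256,192)))
  for n in ['glasses_a_mid','glasses_d_mid','tray_handle','tray_hinge','long_slots','short_slots','case_1','spray','driver']:
    print(n,[(round(r['score'],2),np.round(r['centre'],3).tolist(),proj(c,r['centre'],m).round().tolist()) for r in robot.spot_point(n,c)])
E
```

```text
pics
{'time': np.float64(0.0), 'joint_positions': array([-1.253,  0.088,  1.372, -0.   ,  1.684, -0.103]), 'qvel': array([ 0.   , -0.   , -0.   ,  0.001, -0.001, -0.   ]), 'joint_torque': array([ 1.0000e-03, -3.4018e+01, -3.0242e+01,  7.2000e-02,  3.3000e-02,
       -0.0000e+00]), 'tool_pos': array([ 0.225, -0.502,  0.404]), 'ee_rot': array([-3.139, -0.   ,  0.421]), 'wrist_force': array([-0.566,  0.459, -0.791]), 'wrist_torque': array([-0.036,  0.004, -0.055]), 'finger_force': np.float64(0.0), 'width': np.float64(0.094)}
scene (array([ 1.11635228, -0.31772875,  1.13954806]), array([-0.52289533,  0.18386267, -0.83239892]))
glasses_a_mid [(0.91, [0.645, -0.24, 0.024], [227.0, 266.0])]
glasses_d_mid []
tray_handle [(0.8, [0.566, 0.192, 0.235], [360.0, 169.0])]
tray_hinge [(0.76, [0.647, 0.292, 0.013], [383.0, 221.0]), (0.25, [0.652, -0.1, 0.022], [271.0, 255.0])]
long_slots [(0.67, [0.56, 0.29, 0.107], [377.0, 184.0]), (0.31, [0.646, -0.242, 0.025], [227.0, 266.0])]
short_slots [(0.94, [0.679, 0.201, 0.106], [370.0, 223.0]), (0.25, [0.56, 0.289, 0.106], [377.0, 184.0])]
case_1 [(0.58, [0.655, -0.411, 0.003], [173.0, 288.0])]
spray [(0.67, [0.356, -0.505, 0.003], [127.0, 215.0])]
driver [(0.61, [0.561, 0.288, 0.107], [377.0, 185.0]), (0.49, [0.366, -0.16, 0.0], [227.0, 191.0])]
side (array([0.09454426, 0.70800619, 1.04731285]), array([ 0.26248491, -0.62312445, -0.73713064]))
glasses_a_mid [(0.67, [0.648, -0.243, 0.023], [210.0, 154.0])]
glasses_d_mid []
tray_handle [(0.59, [0.57, 0.197, 0.233], [143.0, 221.0])]
tray_hinge [(0.7, [0.651, 0.293, 0.012], [107.0, 297.0]), (0.36, [0.372, -0.158, 0.0], [284.0, 207.0])]
long_slots []
short_slots [(0.9, [0.679, 0.198, 0.099], [112.0, 243.0])]
case_1 [(0.62, [0.659, -0.414, 0.002], [232.0, 126.0])]
spray [(0.73, [0.357, -0.505, 0.001], [328.0, 134.0])]
driver [(0.88, [0.369, -0.16, 0.002], [286.0, 206.0])]
```

View pics/s1.png

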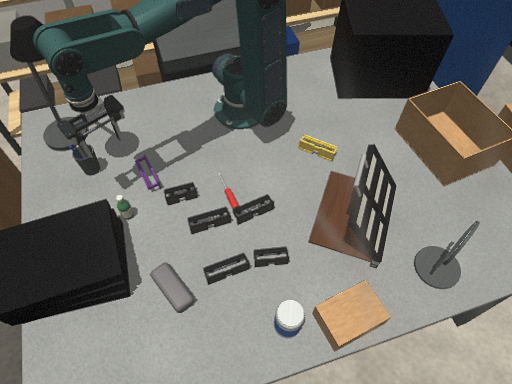

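View pics/s2.png

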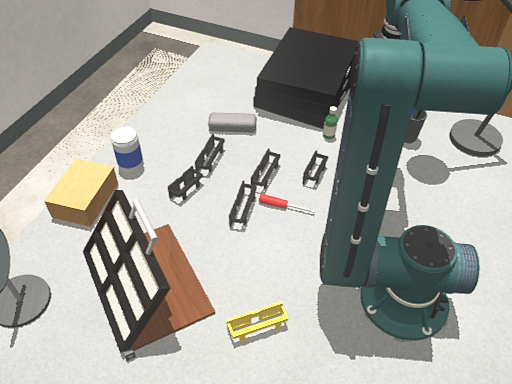

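The scene view shows five black pairs at about (227,267), (210,219), (254,209), (270,257) and (181,193). The purple pair (147,172) and the yellow pair (318,147) are decoys. The tray at (365,210) is tilted about 55°, with long slots on the robot's left (+y). I'll measure the glasses now and work out the move to the handle.

```bash
cat >> h.py <<'E'
def shift(frm,to,yaw):
    """tool-axis units (x,y,z) of going frm->to, tool down at yaw"""
    d=(np.array(to)-np.array(frm))/0.04;c,s=np.cos(yaw),np.sin(yaw)
    return np.round([d[0]*c+d[1]*s,d[0]*s-d[1]*c,-d[2]],2)
def glasses(c,im,z=0.048,show=False):
    g=im.max(2)<60
    g=cv2.morphologyEx(g.astype(np.uint8),cv2.MORPH_CLOSE,np.ones((7,7)))
    n,l,st,_=cv2.connectedComponentsWithStats(g);out=[];m=robot.camera_model(c)
    for i in range(1,n):
        if not 60<st[i,4]<3000: continue
        ys,xs=np.nonzero(l==i)
        P=np.array([atz(c,(x,y),z*.6,m)[:2] for x,y in zip(xs,ys)])
        (cx,cy),(w,h),a=cv2.minAreaRect((P*1000).astype(np.float32))
        if w<h: w,h,a=h,w,a+90
        if 80<w<190 and 20<h<110: out.append((round(cx),round(cy),round(w),round(h),round((a+90)%180-90),(int(xs.mean()),int(ys.mean()))))
    return out
E
python3 - <<'E'
from h import *
for c,f in (('scene','s1'),('side','s2')):
  print(c,*glasses(c,cv2.imread(f'pics/{f}.png')),sep='\n')
m=robot.camera_model('wrist');print(ray('wrist',(256,192),m),m['camera_matrix'])
y=np.deg2rad(141);print(shift((.225,-.502,.404),(.568,.195,.50),y))
u=np.array([.629,.777])
for t in np.arange(.965,-.1,-.13):
  h=np.array([.649,.2925])-u*.256*np.cos(t+.086);print(round(t,2),np.round([*h,.014+.256*np.sin(t+.086)+.206],3))
E
```

```text
scene
(-276, 1496, 110, 59, -38, (505, 3))
(-404, -901, 83, 29, 28, (5, 87))
(344, -318, 103, 63, 90, (180, 193))
side
(-86, -1599, 113, 42, -85, (507, 4))
(-24, -605, 86, 25, -43, (456, 143))
(337, -312, 143, 45, -90, (317, 165))
(-19, -146, 106, 94, 24, (426, 252))
(-73, -6, 126, 53, 49, (433, 302))
(773, 410, 108, 29, 68, (30, 317))
(array([ 0.28460699, -0.47630916,  0.3835309 ]), array([-0.20489168, -0.10143969, -0.97354462])) [[294.14235728   0.         253.728944  ]
 [  0.         294.14235728 191.89759783]
 [  0.           0.           1.        ]]
[ 4.3  18.94 -2.4 ]
0.96 [0.569 0.194 0.442]
0.84 [0.552 0.172 0.424]
0.7 [0.536 0.153 0.402]
0.57 [0.522 0.135 0.377]
0.44 [0.51  0.121 0.35 ]
0.31 [0.501 0.109 0.32 ]
0.18 [0.494 0.101 0.289]
0.05 [0.49  0.096 0.256]
-0.08 [0.488 0.094 0.223]
```

play_rows(translation=[[0,0,-0.3],[0,0,-0.3],[0,0,-0.3],[0,0,-0.3],[0,0,-0.3],[0,0,-0.3],[0,0,-0.3],[0,0,-0.3]], twist=[[0,0,-1],[0,0,-1],[0,0,-1],[0,0,-1],[0,0,-1],[0,0,-1],[0,0,-1],[0,0,-1]], gripper=[-1,-1,-1,-1,-1,-1,-1,-1])

```text
time: 1.8
tool_pos: [0.2247, -0.502, 0.5012]
ee_rot: [3.142, 0.0, 1.225]
wrist_force: [0.0, -0.4, -0.2]
width: 0.0336
finger_force: 0.0
```

play_rows(translation=[[0,0,0],[0,0,0],[0,0,0],[0,0,0],[0,0,0],[0,0,0],[0,0,0],[0,0,0]], twist=[[0,0,-1],[0,0,-1],[0,0,-1],[0,0,-1],[0,0,-1],[0,0,-1],[0,0,-1],[0,0,-1]], gripper=[-1,-1,-1,-1,-1,-1,-1,-1])

```text
time: 2.6
tool_pos: [0.2246, -0.502, 0.5007]
ee_rot: [-3.142, 0.0, 2.025]
wrist_force: [0.6, 0.0, 2.0]
width: 0.0006
finger_force: 0.0
```

play_rows(translation=[[0,0,0],[0,0,0],[0,0,0],[0,0,0],[0,0,0]], twist=[[0,0,-1],[0,0,-1],[0,0,-1],[0,0,-1],[0,0,-0.4]], gripper=[-1,-1,-1,-1,-1])

```text
time: 3.1
tool_pos: [0.2247, -0.502, 0.5007]
ee_rot: [-3.142, 0.0, 2.463]
wrist_force: [-0.2, 0.2, -0.2]
width: 0.0002
finger_force: 0.0
```

play_rows(translation=[[0.2,0.95,0],[0.2,0.95,0],[0.2,0.95,0],[0.2,0.95,0],[0.2,0.95,0],[0.2,0.95,0],[0.2,0.95,0],[0.2,0.95,0]], twist=[[0,0,0],[0,0,0],[0,0,0],[0,0,0],[0,0,0],[0,0,0],[0,0,0],[0,0,0]], gripper=[-1,-1,-1,-1,-1,-1,-1,-1])

```text
time: 3.9
tool_pos: [0.3666, -0.2239, 0.5009]
ee_rot: [3.142, 0.001, 2.461]
wrist_force: [-0.3, -0.6, -0.3]
width: 0.0006
finger_force: 0.0
```

play_rows(translation=[[0.2,0.95,0],[0.2,0.95,0],[0.2,0.95,0],[0.2,0.95,0],[0.2,0.95,0],[0.2,0.95,0],[0.2,0.95,0],[0.2,0.95,0]], twist=[[0,0,0],[0,0,0],[0,0,0],[0,0,0],[0,0,0],[0,0,0],[0,0,0],[0,0,0]], gripper=[-1,-1,-1,-1,-1,-1,-1,-1])

```text
time: 4.7
tool_pos: [0.5083, 0.0527, 0.5008]
ee_rot: [3.141, 0.001, 2.461]
wrist_force: [0.9, -0.2, -0.1]
width: 0.0003
finger_force: 0.0
```

play_rows(translation=[[0.3,0.95,0],[0.3,0.95,0],[0.3,0.95,0],[0.2,0.9,0],[0,0,0],[0,0,0]], twist=[[0,0,0],[0,0,0],[0,0,0],[0,0,0],[0,0,0],[0,0,0]], gripper=[-1,-1,-1,-1,-1,-1])

```text
time: 5.3
tool_pos: [0.5683, 0.1958, 0.4999]
ee_rot: [-3.14, -0.001, 2.462]
wrist_force: [0.7, -0.2, 0.9]
width: 0.0006
finger_force: 0.0
```

Run:
```python
from h import *
print(robot.get_obs()['tool_pos'])
a=snap('scene','s3.png');b=snap('side','s4.png')
for c in ['scene','side']:
  m=robot.camera_model(c)
  for n in ['glasses_a_mid','glasses_d_mid','tray_handle','tray_hinge']:
    print(n,[(round(r['score'],2),np.round(r['centre'],3).tolist()) for r in robot.spot_point(n,c)])
    if 'gl' in n: print('rec',[(round(r['score'],2),np.round(r['centre'],3).tolist()) for r in robot.recognise(n,c)])
a=cv2.resize(a[150:300,140:320],None,fx=4,fy=4,interpolation=cv2.INTER_CUBIC)
cv2.imwrite('pics/c1.png',a[:,:,::-1])
```

```text
[0.56831145 0.19581479 0.49985958]
glasses_a_mid [(0.95, [0.648, -0.242, 0.022])]
rec [(0.66, [0.66, -0.245, 0.037])]
glasses_d_mid []
rec []
tray_handle [(0.72, [0.568, 0.19, 0.232]), (0.71, [0.472, -0.248, 0.027]), (0.24, [0.561, 0.289, 0.107])]
tray_hinge [(0.55, [0.646, 0.292, 0.015])]
glasses_a_mid [(0.76, [0.65, -0.243, 0.025])]
rec [(0.69, [0.658, -0.238, 0.035])]
glasses_d_mid [(0.32, [0.468, -0.252, 0.026])]
rec []
tray_handle [(0.92, [0.572, 0.195, 0.235]), (0.26, [0.68, 0.2, 0.098])]
tray_hinge [(0.63, [0.647, 0.294, 0.014])]
```

View pics/c1.png

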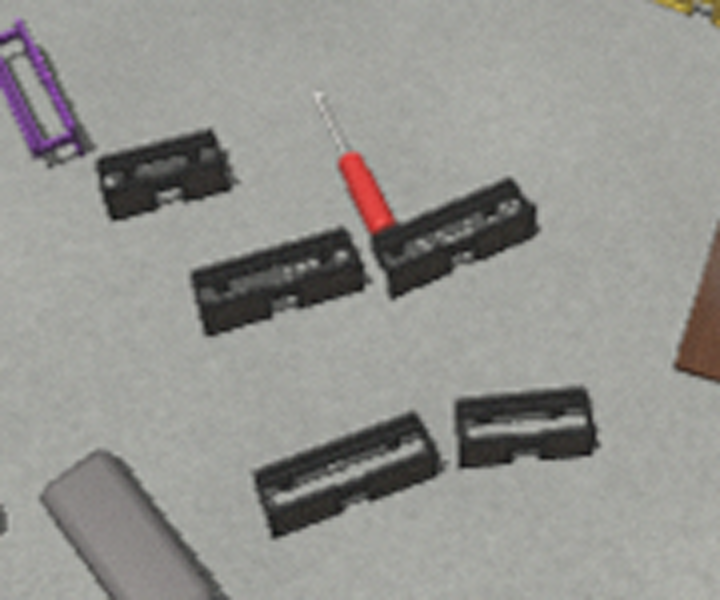

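The crop shows the five black pairs: wide at (278,283), (455,238) and (346,472), narrow at (165,173) and (525,427). The purple one at top left and the yellow one at top right aren't part of the job. Next I'll push the handle down along its arc.

play_rows(translation=[[0,0,0.6],[0,0,0.6],[0,0,0.3],[0,0,0],[0,-0.35,0.22],[0,-0.35,0.23],[0,-0.31,0.27],[0,-0.31,0.28]], twist=[[0,0,0],[0,0,0],[0,0,0],[0,0,0],[0,0,0],[0,0,0],[0,0,0],[0,0,0]], gripper=[-1,-1,-1,-1,-1,-1,-1,-1])

```text
time: 6.8
tool_pos: [0.535, 0.1544, 0.4041]
ee_rot: [3.135, 0.004, 2.461]
wrist_force: [0.4, 1.7, 7.2]
width: 0.0005
finger_force: 3.6
```

play_rows(translation=[[0,-0.28,0.31],[0,-0.28,0.31],[0,-0.23,0.34],[0,-0.23,0.34],[0,-0.2,0.37],[0,-0.2,0.38],[0,0,0],[0,0,0]], twist=[[0,0,0],[0,0,0],[0,0,0],[0,0,0],[0,0,0],[0,0,0],[0,0,0],[0,0,0]], gripper=[-1,-1,-1,-1,-1,-1,-1,-1])

```text
time: 7.6
tool_pos: [0.4992, 0.1102, 0.319]
ee_rot: [3.141, -0.0, 2.46]
wrist_force: [0.3, -0.3, -0.3]
width: 0.0005
finger_force: 0.0
```

Run:
```python
from h import *
for c in ['scene','side']:
  snap(c)
  for n in ['tray_handle','tray_hinge']:
    print(n,[(round(r['score'],2),np.round(r['centre'],3).tolist()) for r in robot.spot_point(n,c)])
```

```text
tray_handle [(0.94, [0.503, 0.105, 0.11]), (0.25, [0.652, -0.412, -0.002])]
tray_hinge [(0.66, [0.654, -0.411, 0.001]), (0.62, [0.646, 0.295, 0.012]), (0.42, [0.533, 0.256, 0.054])]
tray_handle [(0.79, [0.504, 0.109, 0.108])]
tray_hinge [(0.61, [0.647, 0.294, 0.011])]
```

Tracking well (handle z is about 0.109, and tips are at 0.120). I'll push it down to the end stop.

play_rows(translation=[[0,-0.14,0.39],[0,-0.13,0.39],[0,-0.09,0.41],[0,-0.08,0.41],[0,-0.02,0.3],[0,0,0.1],[0,0,0],[0,0,0]], twist=[[0,0,0],[0,0,0],[0,0,0],[0,0,0],[0,0,0],[0,0,0],[0,0,0],[0,0,0]], gripper=[-1,-1,-1,-1,-1,-1,-1,-1])

```text
time: 8.7
tool_pos: [0.4877, 0.0951, 0.2421]
ee_rot: [-3.139, 0.002, 2.461]
wrist_force: [-6.8, -4.3, 15.5]
width: 0.0003
finger_force: 8.0
```

Run:
```python
from h import *
for c in ['scene','side']:
  snap(c)
  for n in ['tray_handle','tray_hinge','long_slots','short_slots']:
    print(n,[(round(r['score'],2),np.round(r['centre'],3).tolist()) for r in robot.spot_point(n,c)])
```

```text
tray_handle [(0.74, [0.493, 0.093, 0.036])]
tray_hinge []
long_slots [(0.6, [0.529, 0.252, 0.022])]
short_slots [(0.64, [0.647, 0.163, 0.022]), (0.61, [0.474, -0.1, 0.02])]
tray_handle [(0.58, [0.492, 0.099, 0.034])]
tray_hinge [(0.8, [0.649, 0.291, 0.017])]
long_slots [(0.95, [0.526, 0.254, 0.022])]
short_slots [(0.56, [0.648, 0.16, 0.017])]
```

The tray is flat: the tips rest on the bar at 0.043 m. I'll lift and look at the tray with the wrist camera.

play_rows(translation=[[0,0,-0.8],[0,0,-0.8],[0,0,-0.8],[0,0.7,-0.8],[0,0.9,-0.8],[0.2,0.9,-0.6],[0.3,0.9,-0.4],[0.2,0.3,0]], twist=[[0,0,0],[0,0,0],[0,0,0],[0,0,0],[0,0,0],[0,0,0],[0,0,0],[0,0,0]], gripper=[1,1,1,1,1,1,1,1])

```text
time: 10.0
tool_pos: [0.5598, 0.2312, 0.4411]
ee_rot: [3.137, 0.002, 2.463]
wrist_force: [0.4, -0.1, -0.2]
width: 0.061
finger_force: 0.0
```

play_rows(translation=[[0,0,0],[0,0,0]], twist=[[0,0,0],[0,0,0]], gripper=[1,1])

```text
time: 10.2
tool_pos: [0.5586, 0.228, 0.437]
ee_rot: [-3.138, -0.001, 2.461]
wrist_force: [-0.7, 0.1, 0.2]
width: 0.0768
finger_force: 0.0
```

Run:
```python
from h import *
import json
m=robot.camera_model('wrist');im=snap('wrist','w1.png')
json.dump({k:np.array(v).tolist() for k,v in m.items()},open('w1.json','w'))
for n in ['tray_handle','tray_hinge','long_slots','short_slots']:
    print(n,[(round(r['score'],2),np.round(r['centre'],3).tolist(),proj('wrist',r['centre'],m).round()) for r in robot.spot_point(n,'wrist')])
```

```text
tray_handle [(0.74, [0.492, 0.093, 0.035], array([147., 198.]))]
tray_hinge [(0.78, [0.649, 0.29, 0.014], array([330., 193.]))]
long_slots [(0.76, [0.532, 0.248, 0.019], array([255., 147.]))]
short_slots [(0.64, [0.649, 0.162, 0.016], array([259., 248.]))]
```

View pics/w1.png

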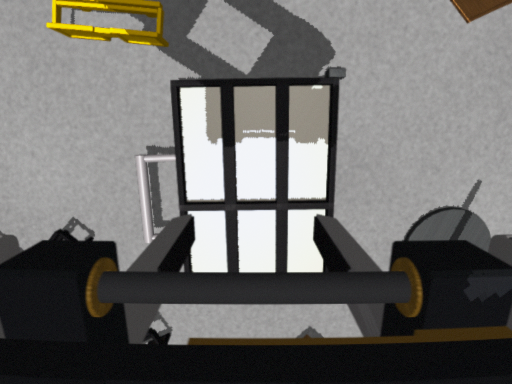

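The wrist view shows the flat tray. Its outer top corners are at about (172,80) and (338,78), the column divider is at y≈205, and the handle is on the left at x≈145.

Run:
```python
from h import *
import json
from scipy.optimize import least_squares
m=json.load(open('w1.json'));g=cv2.imread('pics/w1.png').min(2)
# edge measurements: rows/cols of dark->light in w1
for y in (110,130,160,180): print('row',y,np.flatnonzero(np.diff((g[y,165:350]<70).astype(int)))+165)
for x in (195,210,250,265,300,315): print('col',x,np.flatnonzero(np.diff((g[70:240,x]<70).astype(int)))+70)
def T(p,P):
    c,s=np.cos(p[2]),np.sin(p[2]);return [p[0]+c*P[0]-s*P[1],p[1]+s*P[0]+c*P[1],.014+P[2]]
p=[.649,.2915,np.deg2rad(52)]
for P in [(-.203,.152,.021),(.007,.152,.021),(-.203,-.0045,.021),(.007,-.0045,.021),(-.255,0,.022),(-.098,.067,.006)]: print(P,proj('wrist',T(p,P),m).round(1))
```

```text
row 110 [171 180 220 233 275 288 328 337]
row 130 [173 181 221 234 275 288 328 336]
row 160 [175 183 223 234 275 287 327 335]
row 180 [177 184 224 235 276 287 326 334]
col 195 [ 78  86 201 209]
col 210 [ 77  86 201 209]
col 250 [ 77  85 200 209]
col 265 [ 76  85 200 208]
col 300 [ 76  85 199 208]
col 315 [ 70  74  75  84 199 208 216]
(-0.203, 0.152, 0.021) [175.3  79.8]
(0.007, 0.152, 0.021) [345.5  76.7]
(-0.203, -0.0045, 0.021) [183.7 202.2]
(0.007, -0.0045, 0.021) [340.  199.7]
(-0.255, 0, 0.022) [145.1 199.7]
(-0.098, 0.067, 0.006) [260.9 146.3]
```

Run:
```python
from h import *
import json
from scipy.optimize import least_squares
m=json.load(open('w1.json'))
W=lambda px:atz('wrist',px,.035,m)[:2]
L=[W((171.5,110)),W((173.5,130)),W((175.5,160)),W((177.5,180))]
Rr=[W((337.5,110)),W((336.5,130)),W((335.5,160)),W((334.5,180))]
U=[W((195,78)),W((210,77.5)),W((250,77.2)),W((265,76.5)),W((300,76.3))]
H=np.array([.4925,.0945])
def loc(p,q):
    c,s=np.cos(p[2]),np.sin(p[2]);d=np.array(q)-p[:2];return np.array([c*d[0]+s*d[1],-s*d[0]+c*d[1]])
def f(p): return [*[loc(p,q)[0]+.21 for q in L],*[loc(p,q)[0] for q in Rr],*[loc(p,q)[1]-.152 for q in U]]
r=least_squares(f,[.649,.29,.9],x_scale=.01);p=r.x;print(p,np.rad2deg(p[2]),np.round(r.fun*1000,1))
print(loc(p,H),loc(p,(.649,.2915)),loc(p,(.529,.252)),loc(p,(.648,.162)))
c,s=np.cos(p[2]),np.sin(p[2])
for n,y in (('L',.067),('S',-.0805)):
  for x in (-.035,-.105,-.175): print(n,x,np.round([p[0]+c*x-s*y,p[1]+s*x+c*y],3))
```

```text
[0.64770629 0.2916978  0.90705657] 51.97051304472378 [ 0.3  1.1  0.8  1.5 -0.8 -1.1 -0.8 -1.   0.2  0.3 -0.4  0.1 -0.2]
[-0.25094895  0.00076799] [ 0.00064121 -0.0011409 ] [-0.10440073  0.06904771] [-0.10198121 -0.08013388]
L -0.035 [0.573 0.305]
L -0.105 [0.53 0.25]
L -0.175 [0.487 0.195]
S -0.035 [0.69  0.215]
S -0.105 [0.646 0.159]
S -0.175 [0.603 0.104]
```

play_rows(translation=[[-0.77,-0.75,-0.13],[-0.77,-0.75,-0.13],[-0.77,-0.75,-0.13],[-0.77,-0.75,-0.13],[-0.77,-0.75,-0.13],[-0.77,-0.75,-0.13],[-0.77,-0.75,-0.13],[-0.77,-0.75,-0.13]], twist=[[0,0,0],[0,0,0],[0,0,0],[0,0,0],[0,0,0],[0,0,0],[0,0,0],[0,0,0]], gripper=[1,1,1,1,1,1,1,1])

```text
time: 11.25
tool_pos: [0.5987, -0.1155, 0.4807]
ee_rot: [3.142, 0.0, 2.46]
wrist_force: [0.5, 0.2, 0.1]
width: 0.0939
finger_force: 0.0
```

play_rows(translation=[[-0.77,-0.75,-0.13],[-0.77,-0.75,-0.13],[-0.77,-0.75,-0.13],[-0.77,-0.75,-0.13],[0,0,0],[0,0,0],[0,0,0]], twist=[[0,0,0],[0,0,0],[0,0,0],[0,0,0],[0,0,0],[0,0,0],[0,0,0]], gripper=[1,1,1,1,1,1,1])

```text
time: 11.95
tool_pos: [0.6193, -0.2834, 0.5012]
ee_rot: [3.141, -0.0, 2.461]
wrist_force: [-0.2, -0.2, -0.3]
width: 0.0937
finger_force: 0.0
```

Run:
```python
from h import *
import json
m=robot.camera_model('wrist');im=snap('wrist','w2.png');print(robot.get_obs()['tool_pos'])
json.dump({k:np.array(v).tolist() for k,v in m.items()},open('w2.json','w'))
for n in ['glasses_a_mid','glasses_d_mid','driver']:
    print(n,[(round(r['score'],2),np.round(r['centre'],3).tolist(),proj('wrist',r['centre'],m).round()) for r in robot.spot_point(n,'wrist')])
print(*glasses('wrist',im),sep='\n')
```

```text
[ 0.61932732 -0.28281678  0.50152699]
glasses_a_mid [(0.8, [0.646, -0.244, 0.026], array([285., 163.]))]
glasses_d_mid []
driver []
(342, -319, 110, 60, -88, (114, 32))
(477, -122, 102, 47, -81, (276, 23))
(650, 93, 142, 63, 52, (457, 27))
(471, -250, 136, 47, -89, (210, 68))
(654, -102, 116, 44, 78, (364, 108))
```

View pics/w2.png

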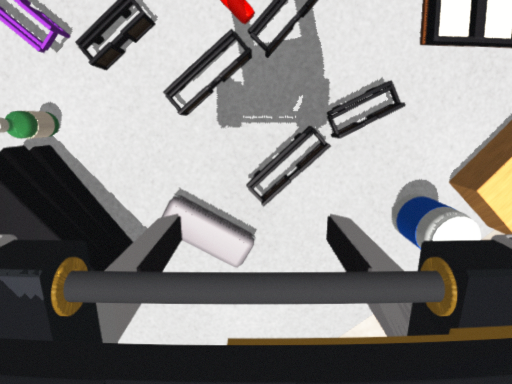

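The view shows wide pairs at (289,165), (208,73) and (280,20, cut off), and narrow pairs at (365,109) and (115,32). The purple pair is at top left. I'll refine the segmentation for the nearest pairs.

```bash
cat >> h.py <<'E'
def fit(c,im,m,ks=3,z=0.048,thr=70):
    """black blobs -> oriented boxes, taking top plane z; skips clipped"""
    g=cv2.morphologyEx((im.max(2)<thr).astype(np.uint8),cv2.MORPH_CLOSE,np.ones((ks,ks)))
    n,l,st,_=cv2.connectedComponentsWithStats(g);out=[]
    for i in range(1,n):
        if st[i,4]<100 or st[i,4]>30000: continue
        ys,xs=np.nonzero(l==i)
        P=np.array([atz(c,(x,y),z,m)[:2] for x,y in zip(xs,ys)])
        (cx,cy),(w,h),a=cv2.minAreaRect((P*1000).astype(np.float32))
        if w<h: w,h,a=h,w,a+90
        if 80<w<190 and 20<h<90: out.append((round(cx),round(cy),round(w),round(h),round((a+90)%180-90,1),(int(xs.mean()),int(ys.mean())),(xs.min(),ys.min(),xs.max(),ys.max())))
    return out
E
python3 - <<'E'
from h import *
import json
m=json.load(open('w2.json'));im=cv2.imread('pics/w2.png')
for z in (.048,.03): print(*fit('wrist',im,m,3,z),sep='\n')
E
```

```text
(352, -316, 105, 56, -89.6, (114, 32), (np.int64(76), np.int64(0), np.int64(154), np.int64(69)))
(482, -128, 98, 44, -81.5, (276, 23), (np.int64(248), np.int64(0), np.int64(316), np.int64(57)))
(649, 80, 130, 61, 52.1, (461, 27), (np.int64(425), np.int64(0), np.int64(511), np.int64(46)))
(475, -250, 131, 45, -89.4, (208, 70), (np.int64(165), np.int64(30), np.int64(251), np.int64(114)))
(651, -108, 112, 43, 77.8, (363, 108), (np.int64(327), np.int64(81), np.int64(404), np.int64(137)))
(644, -244, 129, 45, -86.9, (288, 161), (np.int64(249), np.int64(126), np.int64(328), np.int64(202)))
(342, -319, 110, 58, -89.6, (114, 32), (np.int64(76), np.int64(0), np.int64(154), np.int64(69)))
(478, -123, 102, 46, -81.5, (276, 23), (np.int64(248), np.int64(0), np.int64(316), np.int64(57)))
(652, 94, 135, 63, 52.1, (461, 27), (np.int64(425), np.int64(0), np.int64(511), np.int64(46)))
(471, -250, 137, 47, -89.4, (208, 70), (np.int64(165), np.int64(30), np.int64(251), np.int64(114)))
(654, -103, 117, 45, 77.8, (363, 108), (np.int64(327), np.int64(81), np.int64(404), np.int64(137)))
(647, -244, 134, 47, -86.9, (288, 161), (np.int64(249), np.int64(126), np.int64(328), np.int64(202)))
```

play_rows(translation=[[0,0,0.5],[0,0,0.5],[0,0,0.5],[0,0,0.5],[0,0,0.5],[0,0,0.5],[0,0,0.5],[0,0,0.5]], twist=[[0,0,1],[0,0,1],[0,0,1],[0,0,1],[0,0,1],[0,0,1],[0,0,1],[0,0,1]], gripper=[1,1,1,1,1,1,1,1])

```text
time: 12.95
tool_pos: [0.6196, -0.2828, 0.3407]
ee_rot: [3.141, 0.0, 1.658]
wrist_force: [0.6, 0.1, -0.3]
width: 0.0943
finger_force: 0.0
```

play_rows(translation=[[0,0,0],[0.5,0.4,0],[0.44,0.35,0],[0,0,0.7],[0,0,0.7],[0,0,0.7],[0,0,0.7],[0,0,0.34]], twist=[[0,0,0.4],[0,0,0],[0,0,0],[0,0,0],[0,0,0],[0,0,0],[0,0,0],[0,0,0]], gripper=[1,1,1,1,1,1,1,1])

```text
time: 13.75
tool_pos: [0.6469, -0.2435, 0.2124]
ee_rot: [-3.137, -0.002, 1.622]
wrist_force: [0.3, 0.8, -0.4]
width: 0.0937
finger_force: 0.0
```

play_rows(translation=[[0,0,0],[0,0,0],[0,0,0],[0,0,0],[0,0,0],[0,0,0],[0,0,0],[0,0,0]], twist=[[0,0,0],[0,0,0],[0,0,0],[0,0,0],[0,0,0],[0,0,0],[0,0,0],[0,0,0]], gripper=[-1,-1,-1,-1,-1,-1,-1,-1])

```text
time: 14.55
tool_pos: [0.6477, -0.245, 0.2159]
ee_rot: [3.141, 0.0, 1.621]
wrist_force: [0.7, -0.4, 0.5]
width: 0.0418
finger_force: 29.9
```

Run:
```python
from h import *
print(robot.get_obs()['width'],robot.get_obs()['finger_force'])
im=snap('side','s5.png');cv2.imwrite('pics/c2.png',cv2.resize(im[60:280,100:400],None,fx=2.5,fy=2.5)[:,:,::-1])
```

```text
0.041824379242461004 29.938998967409134
```

View pics/c2.png

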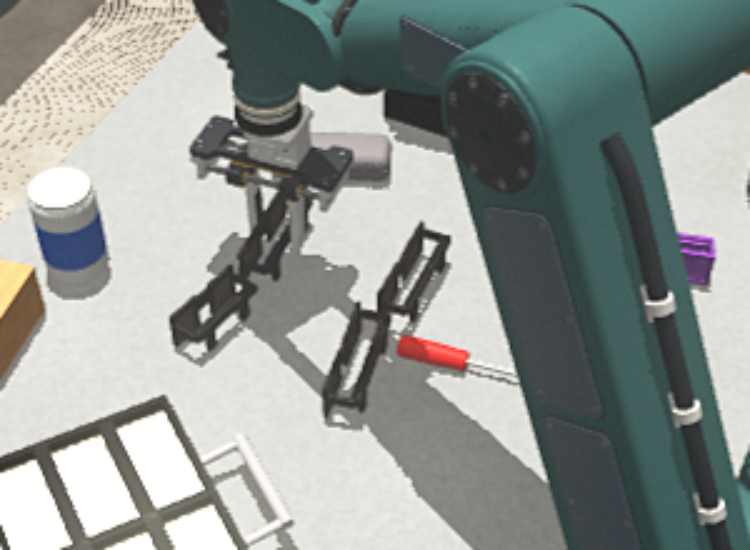

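Gripped at 41.8 mm, mid-length. I'll carry it to the far long slot (0.573, 0.305).

play_rows(translation=[[0,0,-0.6],[0,0,-0.6],[0,0,-0.6],[0,0,-0.6],[0,0,-0.6],[0,0,-0.6],[0,0,-0.6],[0,0,-0.6]], twist=[[0,0,0],[0,0,-1],[0,0,-1],[0,0,-1],[0,0,-1],[0,0,-1],[0,0,-1],[0,0,-1]], gripper=[-1,-1,-1,-1,-1,-1,-1,-1])

```text
time: 15.4
tool_pos: [0.6475, -0.2449, 0.4079]
ee_rot: [-3.141, -0.001, 2.325]
wrist_force: [0.7, -0.4, -0.4]
width: 0.0419
finger_force: 29.9
```

play_rows(translation=[[0,0,0],[0,0,0],[0.71,0.69,0],[0.71,0.69,0],[0.71,0.69,0],[0.71,0.69,0],[0.71,0.69,0],[0.71,0.69,0]], twist=[[0,0,-1],[0,0,-0.57],[0,0,0],[0,0,0],[0,0,0],[0,0,0],[0,0,0],[0,0,0]], gripper=[-1,-1,-1,-1,-1,-1,-1,-1])

```text
time: 16.2
tool_pos: [0.6149, -0.008, 0.4071]
ee_rot: [-3.141, -0.001, 2.478]
wrist_force: [-0.4, 0.6, -0.0]
width: 0.0421
finger_force: 29.9
```

play_rows(translation=[[0.71,0.69,0],[0.71,0.69,0],[0.71,0.69,0],[0.71,0.69,0],[0.71,0.69,0],[0.71,0.69,0],[0.71,0.69,0],[0.71,0.69,0]], twist=[[0,0,0],[0,0,0],[0,0,0],[0,0,0],[0,0,0],[0,0,0],[0,0,0],[0,0,0]], gripper=[-1,-1,-1,-1,-1,-1,-1,-1])

```text
time: 17.0
tool_pos: [0.572, 0.3059, 0.407]
ee_rot: [-3.141, -0.0, 2.478]
wrist_force: [-0.2, -1.1, -0.9]
width: 0.0417
finger_force: 29.9
```

play_rows(translation=[[0,0,0.5],[0,0,0.5],[0,0,0.5],[0,0,0],[0,0,0]], twist=[[0,0,0],[0,0,0],[0,0,0],[0,0,0],[0,0,0]], gripper=[-1,-1,-1,-1,-1])

```text
time: 17.5
tool_pos: [0.5725, 0.3044, 0.3471]
ee_rot: [-3.14, -0.001, 2.478]
wrist_force: [-0.8, -0.2, -0.0]
width: 0.0417
finger_force: 29.9
```

Run:
```python
from h import *
o=robot.get_obs();p=o['tool_pos'];y=o['ee_rot'][2];print(p,y,o['width'],shift(p,(.573,.305,.238),y))
snap('wrist','w3.png')
print([(round(r['score'],2),np.round(r['centre'],3).tolist()) for r in robot.spot_point('glasses_a_mid','wrist')])
```

```text
[0.57248465 0.30437213 0.34705064] 2.477770537068466 0.041737250063483576 [-0.    0.02  2.73]
[]
```

View pics/w3.png

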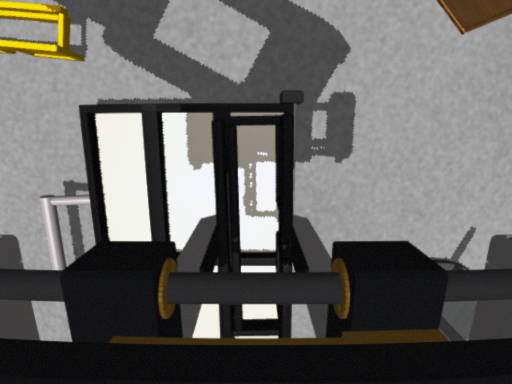

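The pair hangs square to the tray over the right-hand (far) column of the long slots. I'll descend and release with a limited opening.

play_rows(translation=[[0,0,0.6],[0,0,0.6],[0,0,0.6],[0,0,0.4],[0,0,0.3],[0,0,0.23],[0,0,0],[0,0,0]], twist=[[0,0,0],[0,0,0],[0,0,0],[0,0,0],[0,0,0],[0,0,0],[0,0,0],[0,0,0]], gripper=[-1,-1,-1,-1,-1,-1,-1,-1])

```text
time: 18.4
tool_pos: [0.5729, 0.3045, 0.2391]
ee_rot: [3.14, 0.001, 2.478]
wrist_force: [0.1, 0.1, -0.5]
width: 0.0419
finger_force: 29.9
```

Run:
```python
from h import *
snap('wrist');snap('side')
for c in ('wrist','side'): print([(round(r['score'],2),np.round(r['centre'],3).tolist()) for r in robot.spot_point('glasses_a_mid',c)])
o=robot.get_obs();print(o['tool_pos'],o['wrist_force'])
```

```text
[]
[(0.84, [0.573, 0.305, 0.046])]
[0.57282499 0.30455553 0.23945022] [ 0.1914626   0.52573993 -0.4272423 ]
```

play_rows(translation=[[0,0,0],[0,0,0],[0,0,0],[0,0,-0.3],[0,0,-0.7],[0,0,-1],[0,0,-1],[0,0,-1]], twist=[[0,0,0],[0,0,0],[0,0,0],[0,0,0],[0,0,0],[0,0,0],[0,0,0],[0,0,0]], gripper=[0.2,0.2,0.2,0.2,0.2,0.2,1,1])

```text
time: 19.4
tool_pos: [0.5722, 0.3043, 0.4009]
ee_rot: [3.141, 0.001, 2.478]
wrist_force: [0.5, 0.0, 0.3]
width: 0.0689
finger_force: 0.0
```

Run:
```python
from h import *
m=robot.camera_model('scene');im=snap('scene','s6.png')
for r in fit('scene',im,m,3,.03,50): print(r[:6])
print([(round(r['score'],2),np.round(r['centre'],3).tolist()) for r in robot.spot_point('glasses_a_mid','scene')],[(round(r['score'],2),np.round(r['centre'],3).tolist()) for r in robot.spot_point('glasses_d_mid','scene')])
m=robot.camera_model('side');im=snap('side','s7.png')
for r in fit('side',im,m,3,.03,50): print(r[:6])
```

```text
(-773, -105, 115, 89, 71.6, (174, 3))
(346, -318, 102, 62, 89.7, (180, 193))
(479, -101, 139, 57, -81.2, (253, 209))
(475, -250, 134, 58, -88.6, (209, 220))
(673, -108, 105, 29, 81.5, (271, 261))
[(0.67, [0.571, 0.309, 0.044])] []
(-109, 126, 118, 43, 29.2, (443, 357))
```

The pair is released in its slot: the scene spot reads (0.571, 0.309, 0.044), and the others haven't moved. Next is the narrow pair at (0.653, -0.104). I'll stop short of it for a look.

play_rows(translation=[[-0.69,-0.64,0],[-0.69,-0.64,0],[-0.69,-0.64,0],[-0.69,-0.64,0],[-0.69,-0.64,0],[-0.69,-0.64,0],[-0.69,-0.64,0],[-0.69,-0.64,0]], twist=[[0,0,0],[0,0,0],[0,0,0],[0,0,0],[0,0,0],[0,0,0],[0,0,0],[0,0,0]], gripper=[1,1,1,1,1,1,1,1])

```text
time: 20.4
tool_pos: [0.62, 0.0056, 0.3957]
ee_rot: [-3.139, -0.004, 2.478]
wrist_force: [-0.4, 1.0, 0.5]
width: 0.0941
finger_force: 0.0
```

play_rows(translation=[[-0.69,-0.64,0],[-0.69,-0.64,0],[-0.69,-0.64,0],[-0.69,-0.64,0],[0,0,0],[0,0,0],[0,0,0],[0,0,0]], twist=[[0,0,0],[0,0,0],[0,0,0],[0,0,0],[0,0,1],[0,0,1],[0,0,1],[0,0,1]], gripper=[1,1,1,1,1,1,1,1])

```text
time: 21.2
tool_pos: [0.6439, -0.1418, 0.3954]
ee_rot: [-3.138, -0.004, 2.073]
wrist_force: [-0.1, 0.5, -0.6]
width: 0.0943
finger_force: 0.0
```

play_rows(translation=[[0,0,0],[0,0,0],[0,0,0],[0,0,0],[0,0,0],[0,0,0],[0,0,0],[0,0,0]], twist=[[0,0,1],[0,0,1],[0,0,1],[0,0,1],[0,0,1],[0,0,1],[0,0,1],[0,0,0.2]], gripper=[1,1,1,1,1,1,1,1])

```text
time: 22.0
tool_pos: [0.644, -0.1416, 0.3958]
ee_rot: [-3.137, -0.0, 1.357]
wrist_force: [0.9, -0.4, 0.4]
width: 0.094
finger_force: 0.0
```

```bash
cat >> h.py <<'E'
def look(yoff=0):
    o=robot.get_obs();m=robot.camera_model('wrist');im=snap('wrist','last.png')
    p=o['tool_pos'];y=o['ee_rot'][2];print(np.round(p,3),round(y,3))
    for r in fit('wrist',im,m,3,.036):
        da=(np.deg2rad(r[4])-y+np.pi/2)%np.pi-np.pi/2
        print(r[:6],'twist',round(-da*10,2),'then shift',shift(p,(r[0]/1000,r[1]/1000,.216),y+da))
    for n in ('glasses_a_mid','glasses_d_mid'): print(n,[(round(r['score'],2),np.round(r['centre'],3).tolist()) for r in robot.spot_point(n,'wrist')])
E
python3 -c "
from h import *;look()"
```

```text
[ 0.644 -0.142  0.396] 1.357
(654, -103, 103, 42, 77.2, (254, 140)) twist 0.1 then shift [1.   0.03 4.49]
(481, -101, 138, 59, -81.2, (111, 172)) twist -3.67 then shift [ 1.63 -3.87  4.49]
glasses_a_mid []
glasses_d_mid []
```

play_rows(translation=[[0.5,0,0.4],[0.5,0,0.6],[0,0,0.7],[0,0,0.8],[0,0,0.8],[0,0,0.7],[0,0,0.49],[0,0,0]], twist=[[0,0,0.1],[0,0,0],[0,0,0],[0,0,0],[0,0,0],[0,0,0],[0,0,0],[0,0,0]], gripper=[1,1,1,1,1,1,1,1])

```text
time: 22.95
tool_pos: [0.6513, -0.1022, 0.2139]
ee_rot: [-3.133, -0.0, 1.349]
wrist_force: [0.4, 0.6, -0.5]
width: 0.0938
finger_force: 0.0
```

play_rows(translation=[[0,0,0],[0,0,0],[0,0,0],[0,0,0],[0,0,0],[0,0,0],[0,0,0],[0,0,0]], twist=[[0,0,0],[0,0,0],[0,0,0],[0,0,0],[0,0,0],[0,0,0],[0,0,0],[0,0,0]], gripper=[-1,-1,-1,-1,-1,-1,-1,-1])

```text
time: 23.75
tool_pos: [0.6528, -0.1026, 0.2188]
ee_rot: [3.141, 0.0, 1.348]
wrist_force: [0.5, -0.5, 0.2]
width: 0.0418
finger_force: 30.0
```

play_rows(translation=[[0,0,-0.6],[0,0,-0.6],[0,0,-0.6],[0,0,-0.6],[0,0,-0.6],[0,0,-0.5],[0,0,0],[0,0,0]], twist=[[0,0,0],[0,0,-1],[0,0,-1],[0,0,-1],[0,0,-1],[0,0,-1],[0,0,-1],[0,0,-1]], gripper=[-1,-1,-1,-1,-1,-1,-1,-1])

```text
time: 24.55
tool_pos: [0.6528, -0.1026, 0.3598]
ee_rot: [3.14, 0.001, 2.052]
wrist_force: [0.3, -0.1, -0.5]
width: 0.0416
finger_force: 30.0
```

play_rows(translation=[[0,0,0],[0,0,0],[0,0,0],[0,0,0],[0,0,0],[0.42,0.68,0],[0.42,0.68,0],[0.42,0.68,0]], twist=[[0,0,-1],[0,0,-1],[0,0,-1],[0,0,-1],[0,0,-0.3],[0,0,0],[0,0,0],[0,0,0]], gripper=[-1,-1,-1,-1,-1,-1,-1,-1])

```text
time: 25.35
tool_pos: [0.6634, -0.0065, 0.3584]
ee_rot: [-3.141, -0.0, 2.476]
wrist_force: [0.5, -0.2, -0.6]
width: 0.042
finger_force: 30.0
```

play_rows(translation=[[0.42,0.68,0],[0.42,0.68,0],[0.42,0.68,0],[0.42,0.68,0],[0.42,0.68,0],[0.42,0.68,0],[0.42,0.68,0],[0,0,0]], twist=[[0,0,0],[0,0,0],[0,0,0],[0,0,0],[0,0,0],[0,0,0],[0,0,0],[0,0,0]], gripper=[-1,-1,-1,-1,-1,-1,-1,-1])

```text
time: 26.15
tool_pos: [0.6876, 0.2194, 0.3577]
ee_rot: [3.141, -0.002, 2.482]
wrist_force: [-0.2, -1.1, -0.6]
width: 0.0418
finger_force: 30.0
```

Run:
```python
from h import *
o=robot.get_obs();p=o['tool_pos'];y=o['ee_rot'][2];print(p,y,o['width'],shift(p,(.690,.215,.2385),y))
```

```text
[0.68760523 0.21944537 0.35766622] 2.481968311307737 0.04177891375092995 [-0.12 -0.05  2.98]
```

play_rows(translation=[[-0.05,0,0.6],[-0.03,-0.03,0.6],[0,0,0.6],[0,0,0.5],[0,0,0.4],[0,0,0.22],[0,0,0],[0,0,0]], twist=[[0,0,0],[0,0,0],[0,0,0],[0,0,0],[0,0,0],[0,0,0],[0,0,0],[0,0,0]], gripper=[-1,-1,-1,-1,-1,-1,-1,-1])

```text
time: 26.95
tool_pos: [0.6901, 0.2121, 0.2429]
ee_rot: [3.14, 0.001, 2.477]
wrist_force: [0.0, 0.5, 0.6]
width: 0.0417
finger_force: 30.0
```

Run:
```python
from h import *
o=robot.get_obs();p=o['tool_pos'];y=o['ee_rot'][2];print(p,y,o['width'],o['wrist_force'],shift(p,(.690,.215,.2385),y))
m=robot.camera_model('scene');im=snap('scene','s8.png')
for r in fit('scene',im,m,3,.03,50): print(r[:6])
for n in ('glasses_a_mid','glasses_d_mid'): print(n,[(round(r['score'],2),np.round(r['centre'],3).tolist()) for r in robot.spot_point(n,'scene')])
```

```text
[0.69013882 0.21212501 0.24288054] 2.4773867838172663 0.041704511328242024 [0.00630303 0.4677536  0.59355672] [0.05 0.05 0.11]
(-773, -105, 115, 89, 71.6, (174, 3))
(346, -318, 102, 62, 89.3, (180, 193))
(479, -101, 139, 57, -81.2, (253, 209))
(475, -251, 133, 58, -88.6, (209, 220))
glasses_a_mid [(0.64, [0.57, 0.308, 0.044])]
glasses_d_mid []
```

play_rows(translation=[[0.05,0.05,0.05],[0,0,0],[0,0,0],[0,0,0],[0,0,0],[0,0,-0.3],[0,0,-0.7],[0,0,-1]], twist=[[0,0,0],[0,0,0],[0,0,0],[0,0,0],[0,0,0],[0,0,0],[0,0,0],[0,0,0]], gripper=[-1,-1,0.2,0.2,0.2,0.2,0.2,0.2])

```text
time: 27.9
tool_pos: [0.689, 0.2149, 0.3183]
ee_rot: [-3.137, -0.003, 2.478]
wrist_force: [0.5, -0.7, -0.2]
width: 0.0562
finger_force: 0.0
```

play_rows(translation=[[0,0,-1],[0,0,-1],[-0.12,-0.86,0],[-0.12,-0.86,0],[-0.12,-0.86,0],[-0.12,-0.86,0],[-0.12,-0.86,0],[-0.12,-0.86,0]], twist=[[0,0,0],[0,0,0],[0,0,0],[0,0,0],[0,0,0],[0,0,0],[0,0,0],[0,0,0]], gripper=[1,1,1,1,1,1,1,1])

```text
time: 28.7
tool_pos: [0.5839, 0.0337, 0.4012]
ee_rot: [3.141, 0.002, 2.478]
wrist_force: [-0.8, -0.7, -0.1]
width: 0.0939
finger_force: 0.0
```

play_rows(translation=[[-0.12,-0.86,0],[-0.12,-0.86,0],[-0.12,-0.86,0],[-0.12,-0.86,0],[-0.12,-0.86,0],[-0.12,-0.86,0],[0,0,0],[0,0,0]], twist=[[0,0,0],[0,0,0],[0,0,0],[0,0,0],[0,0,0],[0,0,0],[0,0,1],[0,0,1]], gripper=[1,1,1,1,1,1,1,1])

```text
time: 29.5
tool_pos: [0.4797, -0.1466, 0.4014]
ee_rot: [3.141, 0.002, 2.271]
wrist_force: [1.0, 0.1, -0.9]
width: 0.0942
finger_force: 0.0
```

play_rows(translation=[[0,0,0],[0,0,0],[0,0,0],[0,0,0],[0,0,0],[0,0,0],[0,0,0]], twist=[[0,0,1],[0,0,1],[0,0,1],[0,0,1],[0,0,1],[0,0,0.5],[0,0,0]], gripper=[1,1,1,1,1,1,1])

```text
time: 30.2
tool_pos: [0.4803, -0.1455, 0.4011]
ee_rot: [3.14, 0.001, 1.728]
wrist_force: [0.2, 0.9, -0.3]
width: 0.0939
finger_force: 0.0
```

```bash
python3 -c "
from h import *;look()
snap('side','s9.png')"
```

```text
[ 0.48  -0.146  0.401] 1.728
(632, 53, 107, 50, 11.4, (411, 20)) twist 15.29 then shift [ 4.7  -4.12  4.63]
(474, -102, 134, 43, -81.5, (251, 131)) twist 0.09 then shift [1.1  0.   4.63]
glasses_a_mid []
glasses_d_mid []
```

View pics/s9.png

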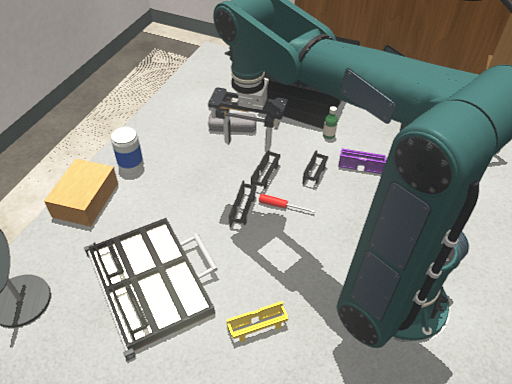

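Both placed pairs stand in their slots at (107,265) and (130,310). Picking the third.

play_rows(translation=[[0.55,0,0.4],[0.55,0,0.6],[0,0,0.8],[0,0,0.8],[0,0,0.8],[0,0,0.7],[0,0,0.53],[0,0,0]], twist=[[0,0,0.1],[0,0,0],[0,0,0],[0,0,0],[0,0,0],[0,0,0],[0,0,0],[0,0,0]], gripper=[1,1,1,1,1,1,1,1])

```text
time: 31.2
tool_pos: [0.4724, -0.1016, 0.2113]
ee_rot: [-3.135, -0.003, 1.718]
wrist_force: [-0.3, 0.4, -0.3]
width: 0.0938
finger_force: 0.0
```

play_rows(translation=[[0,0,0],[0,0,0],[0,0,0],[0,0,0],[0,0,0],[0,0,0],[0,0,0],[0,0,0]], twist=[[0,0,0],[0,0,0],[0,0,0],[0,0,0],[0,0,0],[0,0,0],[0,0,0],[0,0,0]], gripper=[-1,-1,-1,-1,-1,-1,-1,-1])

```text
time: 32.0
tool_pos: [0.4739, -0.1021, 0.2148]
ee_rot: [3.141, 0.0, 1.718]
wrist_force: [0.8, -0.1, 0.5]
width: 0.0419
finger_force: 30.0
```

play_rows(translation=[[0,0,-0.6],[0,0,-0.6],[0,0,-0.6],[0,0,-0.6],[0,0,-0.6],[0,0,-0.5],[0,0,0],[0,0,0]], twist=[[0,0,0],[0,0,-1],[0,0,-1],[0,0,-1],[0,0,-1],[0,0,-1],[0,0,-1],[0,0,-1]], gripper=[-1,-1,-1,-1,-1,-1,-1,-1])

```text
time: 32.8
tool_pos: [0.4739, -0.1021, 0.3556]
ee_rot: [3.141, 0.002, 2.422]
wrist_force: [0.2, -0.5, -0.3]
width: 0.042
finger_force: 30.0
```

play_rows(translation=[[0,0,0],[0.39,0.71,0],[0.39,0.71,0],[0.39,0.71,0],[0.39,0.71,0],[0.39,0.71,0],[0.39,0.71,0],[0.39,0.71,0]], twist=[[0,0,-0.6],[0,0,0],[0,0,0],[0,0,0],[0,0,0],[0,0,0],[0,0,0],[0,0,0]], gripper=[-1,-1,-1,-1,-1,-1,-1,-1])

```text
time: 33.6
tool_pos: [0.5103, 0.1232, 0.3543]
ee_rot: [-3.141, -0.0, 2.478]
wrist_force: [0.2, -0.5, -0.4]
width: 0.0417
finger_force: 30.0
```

play_rows(translation=[[0.39,0.71,0],[0.39,0.71,0],[0.39,0.71,0],[0.39,0.71,0],[0,0,0],[0,0,0]], twist=[[0,0,0],[0,0,0],[0,0,0],[0,0,0],[0,0,0],[0,0,0]], gripper=[-1,-1,-1,-1,-1,-1])

```text
time: 34.2
tool_pos: [0.531, 0.2501, 0.3539]
ee_rot: [-3.14, -0.0, 2.479]
wrist_force: [-0.6, -0.4, -1.1]
width: 0.0417
finger_force: 30.0
```

Run:
```python
from h import *
o=robot.get_obs();p=o['tool_pos'];y=o['ee_rot'][2];print(p,y,o['width'],shift(p,(.530,.250,.238),y))
```

```text
[0.53104442 0.25014312 0.35393238] 2.4791391789712227 0.0417426802798359 [ 0.02 -0.02  2.9 ]
```

play_rows(translation=[[0,0,0.6],[0,0,0.6],[0,0,0.6],[0,0,0.5],[0,0,0.4],[0,0,0.2],[0,0,0],[0,0,0]], twist=[[0,0,0],[0,0,0],[0,0,0],[0,0,0],[0,0,0],[0,0,0],[0,0,0],[0,0,0]], gripper=[-1,-1,-1,-1,-1,-1,-1,-1])

```text
time: 35.0
tool_pos: [0.5315, 0.2492, 0.2395]
ee_rot: [3.141, 0.001, 2.477]
wrist_force: [-0.7, -0.7, -0.6]
width: 0.0417
finger_force: 30.0
```

Run:
```python
from h import *
o=robot.get_obs();p=o['tool_pos'];y=o['ee_rot'][2];print(p,y,o['width'],o['wrist_force'],shift(p,(.530,.250,.238),y))
snap('side')
print([(round(r['score'],2),np.round(r['centre'],3).tolist()) for r in robot.spot_point('glasses_a_mid','side')])
```

```text
[0.53148642 0.24923461 0.23946893] 2.4770496663177135 0.041679289772814515 [-0.69185736 -0.70393146 -0.55554371] [ 0.04 -0.01  0.04]
[(0.65, [0.571, 0.31, 0.045])]
```

play_rows(translation=[[0.03,0,0.06],[0,0,0],[0,0,0],[0,0,0],[0,0,0],[0,0,-0.3],[0,0,-0.7],[0,0,-1]], twist=[[0,0,0],[0,0,0],[0,0,0],[0,0,0],[0,0,0],[0,0,0],[0,0,0],[0,0,0]], gripper=[-1,-1,0.2,0.2,0.2,0.2,0.2,0.2])

```text
time: 35.9
tool_pos: [0.5296, 0.2502, 0.3153]
ee_rot: [-3.137, -0.003, 2.478]
wrist_force: [1.2, 0.4, 0.2]
width: 0.0564
finger_force: 0.0
```

play_rows(translation=[[0,0,-1],[0,0,-1],[-0.52,-0.84,0],[-0.52,-0.84,0],[-0.52,-0.84,0],[-0.52,-0.84,0],[-0.52,-0.84,0],[-0.52,-0.84,0]], twist=[[0,0,0],[0,0,0],[0,0,0],[0,0,0],[0,0,0],[0,0,0],[0,0,0],[0,0,0]], gripper=[1,1,1,1,1,1,1,1])

```text
time: 36.7
tool_pos: [0.5037, 0.0134, 0.3976]
ee_rot: [3.141, 0.002, 2.478]
wrist_force: [1.3, -0.0, 0.2]
width: 0.0941
finger_force: 0.0
```

play_rows(translation=[[-0.52,-0.84,0],[-0.52,-0.84,0],[-0.52,-0.84,0],[-0.52,-0.84,0],[-0.52,-0.84,0],[-0.52,-0.84,0],[-0.52,-0.84,0],[-0.52,-0.84,0]], twist=[[0,0,0],[0,0,0],[0,0,0],[0,0,0],[0,0,0],[0,0,0],[0,0,0],[0,0,0]], gripper=[1,1,1,1,1,1,1,1])

```text
time: 37.5
tool_pos: [0.4692, -0.301, 0.3976]
ee_rot: [3.141, 0.002, 2.478]
wrist_force: [1.1, -0.8, 0.0]
width: 0.0938
finger_force: 0.0
```

play_rows(translation=[[0,0,0],[0,0,0],[0,0,0],[0,0,0],[0,0,0],[0,0,0],[0,0,0],[0,0,0]], twist=[[0,0,1],[0,0,1],[0,0,1],[0,0,1],[0,0,1],[0,0,1],[0,0,1],[0,0,1]], gripper=[1,1,1,1,1,1,1,1])

```text
time: 38.3
tool_pos: [0.4697, -0.2994, 0.3975]
ee_rot: [3.141, 0.001, 1.674]
wrist_force: [0.1, 0.2, -0.6]
width: 0.0938
finger_force: 0.0
```

play_rows(translation=[[0,0,0],[0,0,0],[0,0,0]], twist=[[0,0,0.9],[0,0,0],[0,0,0]], gripper=[1,1,1])

```text
time: 38.6
tool_pos: [0.4697, -0.2994, 0.397]
ee_rot: [3.141, 0.001, 1.59]
wrist_force: [0.2, -0.4, -0.4]
width: 0.0935
finger_force: 0.0
```

```bash
python3 -c "
from h import *;look()"
```

```text
[ 0.47  -0.299  0.397] 1.59
(470, -251, 134, 42, -89.1, (251, 128)) twist 0.03 then shift [1.21 0.03 4.53]
(343, -316, 106, 52, 89.8, (145, 184)) twist 0.22 then shift [-0.43 -3.17  4.53]
glasses_a_mid [(0.62, [0.354, -0.501, -0.003])]
glasses_d_mid []
```

play_rows(translation=[[0.6,0.03,0.4],[0.6,0,0.6],[0,0,0.8],[0,0,0.8],[0,0,0.8],[0,0,0.7],[0,0,0.43],[0,0,0]], twist=[[0,0,0],[0,0,0],[0,0,0],[0,0,0],[0,0,0],[0,0,0],[0,0,0],[0,0,0]], gripper=[1,1,1,1,1,1,1,1])

```text
time: 39.55
tool_pos: [0.469, -0.2507, 0.2119]
ee_rot: [-3.136, -0.004, 1.588]
wrist_force: [-0.7, -0.4, -0.5]
width: 0.0941
finger_force: 0.0
```

play_rows(translation=[[0,0,0],[0,0,0],[0,0,0],[0,0,0],[0,0,0],[0,0,0],[0,0,0],[0,0,0]], twist=[[0,0,0],[0,0,0],[0,0,0],[0,0,0],[0,0,0],[0,0,0],[0,0,0],[0,0,0]], gripper=[-1,-1,-1,-1,-1,-1,-1,-1])

```text
time: 40.35
tool_pos: [0.4702, -0.2515, 0.2152]
ee_rot: [3.142, 0.0, 1.588]
wrist_force: [0.6, -0.2, 1.0]
width: 0.0418
finger_force: 30.0
```

play_rows(translation=[[0,0,-0.6],[0,0,-0.6],[0,0,-0.6],[0,0,-0.6],[0,0,-0.6],[0,0,-0.5],[0,0,0],[0,0,0]], twist=[[0,0,0],[0,0,-1],[0,0,-1],[0,0,-1],[0,0,-1],[0,0,-1],[0,0,-1],[0,0,-1]], gripper=[-1,-1,-1,-1,-1,-1,-1,-1])

```text
time: 41.15
tool_pos: [0.4702, -0.2515, 0.356]
ee_rot: [3.141, 0.002, 2.292]
wrist_force: [-0.5, 0.5, -0.9]
width: 0.0417
finger_force: 30.0
```

play_rows(translation=[[0,0,0],[0,0,0],[0.5,0.7,0],[0.5,0.7,0],[0.5,0.7,0],[0.5,0.7,0],[0.5,0.7,0],[0.5,0.7,0]], twist=[[0,0,-1],[0,0,-0.9],[0,0,0],[0,0,0],[0,0,0],[0,0,0],[0,0,0],[0,0,0]], gripper=[-1,-1,-1,-1,-1,-1,-1,-1])

```text
time: 41.95
tool_pos: [0.4789, -0.0438, 0.3548]
ee_rot: [-3.141, -0.0, 2.478]
wrist_force: [0.3, -0.2, -0.1]
width: 0.0416
finger_force: 30.0
```

play_rows(translation=[[0.5,0.7,0],[0.5,0.7,0],[0.5,0.7,0],[0.5,0.7,0],[0.5,0.7,0],[0.5,0.7,0],[0.5,0.65,0],[0,0,0]], twist=[[0,0,0],[0,0,0],[0,0,0],[0,0,0],[0,0,0],[0,0,0],[0,0,0],[0,0,0]], gripper=[-1,-1,-1,-1,-1,-1,-1,-1])

```text
time: 42.75
tool_pos: [0.4879, 0.197, 0.3545]
ee_rot: [3.141, -0.002, 2.483]
wrist_force: [0.2, -0.5, -1.1]
width: 0.0417
finger_force: 30.0
```

play_rows(translation=[[0,0,0.6],[0,0,0.6],[0,0,0.2],[0,0,0],[0,0,0]], twist=[[0,0,0],[0,0,0],[0,0,0],[0,0,0],[0,0,0]], gripper=[-1,-1,-1,-1,-1])

```text
time: 43.25
tool_pos: [0.4887, 0.1935, 0.2999]
ee_rot: [3.141, 0.001, 2.477]
wrist_force: [0.3, 0.6, -0.1]
width: 0.0419
finger_force: 30.0
```

Run:
```python
from h import *
o=robot.get_obs();p=o['tool_pos'];y=o['ee_rot'][2];print(p,y,o['width'],shift(p,(.487,.195,.238),y))
```

```text
[0.48872477 0.19348132 0.29990419] 2.4771221287182903 0.04188448480596597 [0.06 0.   1.55]
```

play_rows(translation=[[0.05,0,0.4],[0,0,0.5],[0,0,0.4],[0,0,0.25],[0,0,0],[0,0,0]], twist=[[0,0,0],[0,0,0],[0,0,0],[0,0,0],[0,0,0],[0,0,0]], gripper=[-1,-1,-1,-1,-1,-1])

```text
time: 43.85
tool_pos: [0.4873, 0.1951, 0.2382]
ee_rot: [3.14, 0.001, 2.478]
wrist_force: [0.5, 0.5, 0.3]
width: 0.0414
finger_force: 30.0
```

play_rows(translation=[[0,0,0.03],[0,0,0],[0,0,0],[0,0,0],[0,0,0],[0,0,-0.3],[0,0,-0.7],[0,0,-1]], twist=[[0,0,0],[0,0,0],[0,0,0],[0,0,0],[0,0,0],[0,0,0],[0,0,0],[0,0,0]], gripper=[-1,-1,0.2,0.2,0.2,0.2,0.2,0.2])

```text
time: 44.65
tool_pos: [0.4861, 0.1949, 0.3151]
ee_rot: [-3.138, -0.003, 2.478]
wrist_force: [0.6, 0.2, 0.1]
width: 0.0565
finger_force: 0.0
```

play_rows(translation=[[0,0,-1],[0,0,-1],[-0.38,-0.88,0],[-0.38,-0.88,0],[-0.38,-0.88,0],[-0.38,-0.88,0],[-0.38,-0.88,0],[-0.38,-0.88,0]], twist=[[0,0,0],[0,0,0],[0,0,0],[0,0,0],[0,0,0],[0,0,0],[0,0,0],[0,0,0]], gripper=[1,1,1,1,1,1,1,1])

```text
time: 45.45
tool_pos: [0.4277, -0.0287, 0.3971]
ee_rot: [3.141, 0.002, 2.478]
wrist_force: [-0.7, -0.7, 0.9]
width: 0.0937
finger_force: 0.0
```

play_rows(translation=[[-0.38,-0.88,0],[-0.38,-0.88,0],[-0.38,-0.88,0],[-0.38,-0.88,0],[-0.38,-0.88,0],[-0.38,-0.88,0],[-0.38,-0.88,0],[-0.38,-0.88,0]], twist=[[0,0,0],[0,0,0],[0,0,0],[0,0,0],[0,0,0],[0,0,0],[0,0,0],[0,0,0]], gripper=[1,1,1,1,1,1,1,1])

```text
time: 46.25
tool_pos: [0.35, -0.3255, 0.3971]
ee_rot: [-3.141, 0.002, 2.478]
wrist_force: [0.2, 0.1, -0.1]
width: 0.0937
finger_force: 0.0
```

play_rows(translation=[[-0.38,-0.88,0],[0,0,0],[0,0,0],[0,0,0],[0,0,0],[0,0,0],[0,0,0],[0,0,0]], twist=[[0,0,0],[0,0,1],[0,0,1],[0,0,1],[0,0,1],[0,0,1],[0,0,1],[0,0,1]], gripper=[1,1,1,1,1,1,1,1])

```text
time: 47.05
tool_pos: [0.341, -0.3611, 0.397]
ee_rot: [3.141, 0.001, 1.774]
wrist_force: [1.4, -0.4, 0.8]
width: 0.094
finger_force: 0.0
```

play_rows(translation=[[0,0,0],[0,0,0],[0,0,0],[0,0,0]], twist=[[0,0,1],[0,0,1],[0,0,0],[0,0,0]], gripper=[1,1,1,1])

```text
time: 47.45
tool_pos: [0.3411, -0.3612, 0.3966]
ee_rot: [3.141, 0.001, 1.58]
wrist_force: [0.6, 0.3, -0.0]
width: 0.0937
finger_force: 0.0
```

```bash
python3 -c "
from h import *;look()
snap('scene','s10.png')"; cp pics/last.png pics/w5.png
```

```text
[ 0.341 -0.361  0.397] 1.58
(338, -318, 105, 42, 89.7, (248, 134)) twist 0.14 then shift [ 1.08 -0.08  4.51]
glasses_a_mid [(0.73, [0.655, -0.409, -0.001])]
glasses_d_mid []
```

View pics/w5.png

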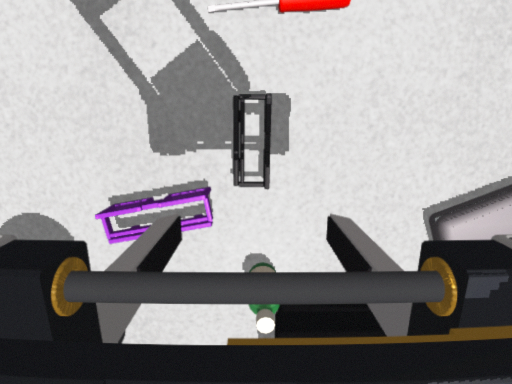

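The narrow pair at (252,140) is alone and clear of the purple decoy at (158,215). Picking it.

play_rows(translation=[[0.54,-0.08,0.4],[0.54,0,0.6],[0,0,0.8],[0,0,0.8],[0,0,0.8],[0,0,0.7],[0,0,0.41],[0,0,0]], twist=[[0,0,0.14],[0,0,0],[0,0,0],[0,0,0],[0,0,0],[0,0,0],[0,0,0],[0,0,0]], gripper=[1,1,1,1,1,1,1,1])

```text
time: 48.45
tool_pos: [0.3371, -0.3171, 0.2127]
ee_rot: [-3.137, -0.005, 1.564]
wrist_force: [-1.0, 0.6, 0.4]
width: 0.0941
finger_force: 0.0
```

play_rows(translation=[[0,0,0],[0,0,0],[0,0,0],[0,0,0],[0,0,0],[0,0,0],[0,0,0],[0,0,0]], twist=[[0,0,0],[0,0,0],[0,0,0],[0,0,0],[0,0,0],[0,0,0],[0,0,0],[0,0,0]], gripper=[-1,-1,-1,-1,-1,-1,-1,-1])

```text
time: 49.25
tool_pos: [0.3379, -0.3181, 0.2156]
ee_rot: [3.141, 0.0, 1.564]
wrist_force: [-0.3, 0.5, 0.7]
width: 0.0415
finger_force: 30.0
```

play_rows(translation=[[0,0,-0.6],[0,0,-0.6],[0,0,-0.6],[0,0,-0.6],[0,0,-0.6],[0,0,-0.5],[0,0,0],[0,0,0]], twist=[[0,0,0],[0,0,-1],[0,0,-1],[0,0,-1],[0,0,-1],[0,0,-1],[0,0,-1],[0,0,-1]], gripper=[-1,-1,-1,-1,-1,-1,-1,-1])

```text
time: 50.05
tool_pos: [0.3379, -0.3181, 0.3563]
ee_rot: [-3.142, 0.002, 2.268]
wrist_force: [-0.1, 1.0, -0.9]
width: 0.0417
finger_force: 30.0
```

play_rows(translation=[[0,0,0],[0,0,0],[0,0,0],[0.08,0.83,0],[0.08,0.83,0],[0.08,0.83,0],[0.08,0.83,0],[0.08,0.83,0]], twist=[[0,0,-1],[0,0,-1],[0,0,-0.1],[0,0,0],[0,0,0],[0,0,0],[0,0,0],[0,0,0]], gripper=[-1,-1,-1,-1,-1,-1,-1,-1])

```text
time: 50.85
tool_pos: [0.4286, -0.1766, 0.3553]
ee_rot: [-3.141, -0.0, 2.471]
wrist_force: [0.7, -0.7, -1.3]
width: 0.0417
finger_force: 30.0
```

play_rows(translation=[[0.08,0.83,0],[0.08,0.83,0],[0.08,0.83,0],[0.08,0.83,0],[0.08,0.83,0],[0.08,0.83,0],[0.08,0.83,0],[0.08,0.83,0]], twist=[[0,0,0],[0,0,0],[0,0,0],[0,0,0],[0,0,0],[0,0,0],[0,0,0],[0,0,0]], gripper=[-1,-1,-1,-1,-1,-1,-1,-1])

```text
time: 51.65
tool_pos: [0.5731, 0.0479, 0.3551]
ee_rot: [-3.141, -0.0, 2.472]
wrist_force: [0.3, 0.6, -0.9]
width: 0.0416
finger_force: 30.0
```

play_rows(translation=[[0.08,0.83,0],[0.08,0.83,0],[0,0,0.4],[0,0,0.5],[0,0,0.5],[0,0,0],[0,0,0]], twist=[[0,0,0],[0,0,0],[0,0,0],[0,0,0],[0,0,0],[0,0,0],[0,0,0]], gripper=[-1,-1,-1,-1,-1,-1,-1])

```text
time: 52.35
tool_pos: [0.6086, 0.1027, 0.2991]
ee_rot: [-3.141, -0.001, 2.473]
wrist_force: [-0.1, -0.8, 0.5]
width: 0.042
finger_force: 30.0
```

Run:
```python
from h import *
o=robot.get_obs();p=o['tool_pos'];y=o['ee_rot'][2];print(p,y,o['width'],shift(p,(.603,.104,.238),y))
```

```text
[0.60857886 0.10265059 0.29907427] 2.4727809827804226 0.04200157658045379 [ 0.13 -0.06  1.53]
```

play_rows(translation=[[0.13,-0.06,0.4],[0,0,0.5],[0,0,0.4],[0,0,0.23],[0,0,0],[0,0,0]], twist=[[0,0,-0.05],[0,0,0],[0,0,0],[0,0,0],[0,0,0],[0,0,0]], gripper=[-1,-1,-1,-1,-1,-1])

```text
time: 52.95
tool_pos: [0.6035, 0.104, 0.2396]
ee_rot: [3.14, 0.002, 2.478]
wrist_force: [-0.4, 0.6, -0.4]
width: 0.0412
finger_force: 30.0
```

play_rows(translation=[[0,0,0.03],[0,0,0],[0,0,0],[0,0,0],[0,0,0],[0,0,-0.3],[0,0,-0.7],[0,0,-1]], twist=[[0,0,0],[0,0,0],[0,0,0],[0,0,0],[0,0,0],[0,0,0],[0,0,0],[0,0,0]], gripper=[-1,-1,0.2,0.2,0.2,0.2,0.2,0.2])

```text
time: 53.75
tool_pos: [0.6024, 0.1039, 0.316]
ee_rot: [-3.138, -0.004, 2.479]
wrist_force: [0.7, -0.3, -0.1]
width: 0.0563
finger_force: 0.0
```

play_rows(translation=[[0,-0.5,-1],[0,-0.8,-0.5],[0,-0.8,0],[0,-0.8,0],[0,-0.8,0],[0,-0.8,0],[0,0,0],[0,0,0]], twist=[[0,0,0],[0,0,0],[0,0,0],[0,0,0],[0,0,0],[0,0,0],[0,0,0],[0,0,0]], gripper=[0.2,0.2,0.2,0.2,0.2,0.2,0.2,0.2])

```text
time: 54.55
tool_pos: [0.4921, -0.0381, 0.3782]
ee_rot: [3.14, 0.002, 2.478]
wrist_force: [-0.5, 0.0, 0.4]
width: 0.0565
finger_force: 0.0
```

Run:
```python
from h import *
o=robot.get_obs();p=o['tool_pos'];y=o['ee_rot'][2];print(p,y)
# handle centre, above
print(shift(p,(.4907,.0907,.30),y))
a=snap('side');b=snap('scene')
for c in ('scene','side'):
  if c=='side': snap(c)
  print([(round(r['score'],2),np.round(r['centre'],3).tolist()) for r in robot.spot_point('tray_handle',c)])
x=np.hstack([cv2.resize(a[190:370,70:250],(480,480)),cv2.resize(b[100:260,250:410],(320,320)).repeat(1,0) if 0 else cv2.copyMakeBorder(cv2.resize(b[120:280,290:450],(320,320)),0,160,0,0,cv2.BORDER_CONSTANT)])
cv2.imwrite('pics/c3.png',x[:,:,::-1])
```

```text
[ 0.49211806 -0.03808603  0.37821391] 2.4775346744692723
[2.01 2.51 1.96]
[(0.76, [0.49, 0.091, 0.031])]
[(0.71, [0.492, 0.095, 0.035])]
```

View pics/c3.png

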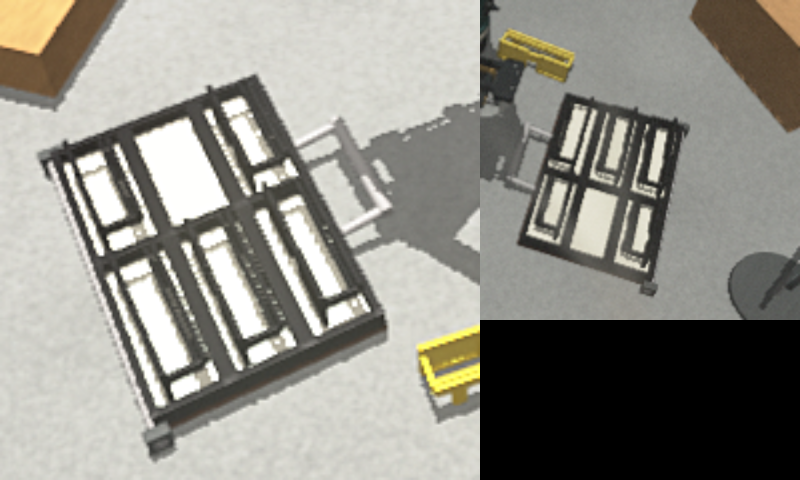

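All five pairs stand in their own slots: three in the long column, two in the short one (far and near). I'll grip the handle bar and lower the opening to about 40 mm.

play_rows(translation=[[0.5,0.63,0],[0.5,0.63,0],[0.5,0.63,0],[0.5,0.63,0],[0,0,0.5],[0,0,0.7],[0,0,0.7],[0,0,0]], twist=[[0,0,0],[0,0,0],[0,0,0],[0,0,0],[0,0,0],[0,0,0],[0,0,0],[0,0,0]], gripper=[-0.1,-0.1,-0.1,-0.1,-0.1,-0.1,-0.1,-0.1])

```text
time: 55.6
tool_pos: [0.49, 0.0915, 0.2965]
ee_rot: [-3.135, -0.007, 2.48]
wrist_force: [-1.2, -0.4, -0.5]
width: 0.0422
finger_force: 0.0
```

play_rows(translation=[[0,0,0.6],[0,0,0.6],[0,0,0.4],[0,0,0.3],[0,0,0],[0,0,0]], twist=[[0,0,0],[0,0,0],[0,0,0],[0,0,0],[0,0,0],[0,0,0]], gripper=[-0.1,-0.1,-0.1,-0.1,-0.1,-0.1])

```text
time: 56.2
tool_pos: [0.4918, 0.091, 0.2261]
ee_rot: [3.141, 0.001, 2.479]
wrist_force: [-0.6, 0.4, 0.7]
width: 0.0424
finger_force: 0.0
```

play_rows(translation=[[0,0,0],[0,0,0],[0,0,0],[0,0,0],[0,0,0],[0,0,0],[0,0,0],[0,0,0]], twist=[[0,0,0],[0,0,0],[0,0,0],[0,0,0],[0,0,0],[0,0,0],[0,0,0],[0,0,0]], gripper=[-1,-1,-1,-1,-1,-1,-1,-1])

```text
time: 57.0
tool_pos: [0.4915, 0.091, 0.2255]
ee_rot: [3.14, 0.001, 2.479]
wrist_force: [0.7, 2.7, 1.7]
width: 0.0127
finger_force: 30.0
```

play_rows(translation=[[0,0.01,-0.1],[0,0.02,-0.17],[0,0.02,-0.14],[0,0.02,-0.14],[0,0.03,-0.14],[0,0.03,-0.14],[0,0.03,-0.13],[0,0.03,-0.13]], twist=[[0,0,0],[0,0,0],[0,0,0],[0,0,0],[0,0,0],[0,0,0],[0,0,0],[0,0,0]], gripper=[-1,-1,-1,-1,-1,-1,-1,-1])

```text
time: 57.8
tool_pos: [0.496, 0.0965, 0.2654]
ee_rot: [-3.139, -0.001, 2.479]
wrist_force: [7.3, 0.4, -13.8]
width: 0.0133
finger_force: 30.0
```

Run:
```python
from h import *
for c in ('scene','side'):
  snap(c);print([(round(r['score'],2),np.round(r['centre'],3).tolist()) for r in robot.spot_point('tray_handle',c)])
```

```text
[(0.69, [0.495, 0.096, 0.075])]
[(0.69, [0.499, 0.101, 0.074])]
```

play_rows(translation=[[0,0.04,-0.13],[0,0.04,-0.13],[0,0.05,-0.13],[0,0.05,-0.13],[0,0.05,-0.13],[0,0.05,-0.13],[0,0.05,-0.13],[0,0.05,-0.13]], twist=[[0,0,0],[0,0,0],[0,0,0],[0,0,0],[0,0,0],[0,0,0],[0,0,0],[0,0,0]], gripper=[-1,-1,-1,-1,-1,-1,-1,-1])

```text
time: 58.8
tool_pos: [0.5049, 0.1075, 0.306]
ee_rot: [-3.134, -0.002, 2.478]
wrist_force: [4.2, -3.0, -12.5]
width: 0.0132
finger_force: 30.0
```

play_rows(translation=[[0,0.06,-0.13],[0,0.06,-0.13],[0,0.06,-0.13],[0,0.06,-0.13],[0,0.02,-0.06],[0,0,0],[0,0,0],[0,0,0]], twist=[[0,0,0],[0,0,0],[0,0,0],[0,0,0],[0,0,0],[0,0,0],[0,0,0],[0,0,0]], gripper=[-1,-1,-1,-1,-1,-1,-1,-1])

```text
time: 59.6
tool_pos: [0.5115, 0.1161, 0.3297]
ee_rot: [-3.136, -0.001, 2.478]
wrist_force: [4.8, -2.0, -12.8]
width: 0.0128
finger_force: 30.0
```

Run:
```python
from h import *
for c in ('scene','side'):
  snap(c);r=robot.spot_point('tray_handle',c);print([(round(r['score'],2),np.round(r['centre'],3).tolist()) for r in r], [np.arcsin((q['centre'][2]-.014)/.256)-.086 for q in r])
```

```text
[(0.66, [0.51, 0.117, 0.135])] [np.float64(0.4076328119772239)]
[(0.8, [0.512, 0.122, 0.136])] [np.float64(0.41162934741458046)]
```

play_rows(translation=[[0,0.04,-0.08],[0,0,0],[0,0,0],[0,0,0],[0,0,0],[0,0,0],[0,0,0],[0,0,0]], twist=[[0,0,0],[0,0,0],[0,0,0],[0,0,0],[0,0,0],[0,0,0],[0,0,0],[0,0,0]], gripper=[-1,-1,-0.1,-0.1,-0.1,-0.1,-0.1,-0.1])

```text
time: 60.6
tool_pos: [0.5126, 0.1183, 0.337]
ee_rot: [3.141, 0.0, 2.479]
wrist_force: [0.1, 0.2, -0.7]
width: 0.0422
finger_force: 0.0
```

play_rows(translation=[[0,0,-0.2],[0,0,-0.4],[0,0,-0.7],[0,0,-0.9],[0,-0.5,-0.7],[0,-0.8,0],[0,-0.8,0],[0,-0.8,0]], twist=[[0,0,0],[0,0,0],[0,0,0],[0,0,0],[0,0,0],[0,0,0],[0,0,0],[0,0,0]], gripper=[-0.1,-0.1,-0.1,-0.1,-0.1,-0.1,-0.1,-0.1])

```text
time: 61.4
tool_pos: [0.4403, 0.0262, 0.4538]
ee_rot: [3.141, 0.002, 2.479]
wrist_force: [0.4, -0.6, -0.4]
width: 0.0423
finger_force: 0.0
```

play_rows(translation=[[0,-0.8,0],[0,0,0],[0,0,0],[0,0,0],[0,0,0],[0,0,0],[0,0,0],[0,0,0]], twist=[[0,0,0],[0,0,0],[0,0,0],[0,0,0],[0,0,0],[0,0,0],[0,0,0],[0,0,0]], gripper=[-0.1,-0.1,-0.1,-0.1,-0.1,-0.1,-0.1,-0.1])

```text
time: 62.2
tool_pos: [0.4218, 0.0018, 0.4525]
ee_rot: [-3.141, -0.0, 2.479]
wrist_force: [0.2, 0.0, -0.1]
width: 0.0422
finger_force: 0.0
```

play_rows(translation=[[0,0,0],[0,0,0],[0,0,0],[0,0,0],[0,0,0],[0,0,0],[0,0,0],[0,0,0]], twist=[[0,0,0],[0,0,0],[0,0,0],[0,0,0],[0,0,0],[0,0,0],[0,0,0],[0,0,0]], gripper=[-0.1,-0.1,-0.1,-0.1,-0.1,-0.1,-0.1,-0.1])

```text
time: 63.0
tool_pos: [0.4216, 0.0016, 0.4527]
ee_rot: [-3.142, 0.0, 2.479]
wrist_force: [-0.1, 0.9, 0.0]
width: 0.0422
finger_force: 0.0
```

Run:
```python
from h import *
for c in ('scene','side'):
  im=snap(c)
  for n in ('tray_handle','long_slots','short_slots'):
    r=robot.spot_point(n,c);print(n,[(round(q['score'],2),np.round(q['centre'],3).tolist(),round(float(np.arcsin((q['centre'][2]-.014)/.256)-.086),3)) for q in r])
cv2.imwrite('pics/f1.png',cv2.resize(im[150:384,40:300],None,fx=2.5,fy=2.5)[:,:,::-1])
```

```text
tray_handle [(0.94, [0.51, 0.12, 0.138], 0.422)]
long_slots [(0.77, [0.538, 0.262, 0.067], 0.123)]
short_slots [(0.95, [0.656, 0.173, 0.064], 0.11), (0.73, [0.356, -0.504, -0.002], -0.147)]
tray_handle [(0.79, [0.513, 0.121, 0.138], 0.421)]
long_slots [(0.87, [0.533, 0.264, 0.068], 0.127)]
short_slots [(0.59, [0.66, 0.17, 0.061], 0.098)]
```

View pics/f1.png

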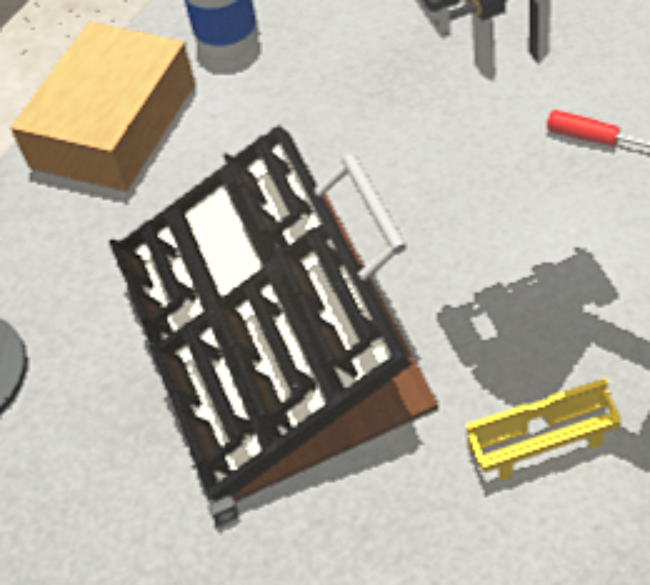

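The tray holds at about 0.42 rad (24°) with all five pairs upright in their slots, and it has been let go for over 1 s. Handing in.

```bash
python3 -c "
from h import *;print(robot.close_job())"
```

```text
the job is handed in; nothing more can be done
None
```

I handed the job in at 63 s. The tray was laid flat, all five pairs of glasses found (three wide, two narrow) were stood in slots of their kind, and the loaded tray was raised. It now stays at about 24° with the gripper clear; the hand-in gave no verdict.

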